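# Park the tall dark pepper mill in its dock

### The job

Slide the tall dark-wood pepper mill across the steel counter into the blue three-sided dock, by pushing it gently with the fingertips, low on its wide round foot, until the foot rests against the dock's back wall. Keep it upright and standing on the counter all the way: do not grip, lift or tip it, and touch only its foot, nothing above. Leave the pale mill and all the other things where they stand, and come clear of the mill when it is parked.

Things in the scene. Friction and masses are not known exactly. Their poses are not given: they have to be found in the camera images.
- dark_mill: tall dark-brown wooden pepper mill on the counter, 214 mm tall, about 0.44 kg. Its wide round foot, the only part to touch, is a plain cylinder 64 mm across and 36 mm high with a thin steel band. Pushed high up it tips; friction varies. Origin: centre of the underside, on the counter; z up along the mill. Round: its yaw means nothing
- dark_mill_upper: all of the dark mill above the foot, rigid with it, not to be touched: turned shaft 28 to 44 mm across from 36 to 145 mm height, head up to 48 mm across from 150 to 200 mm, small steel knob to 214 mm. Origin and axes as dark_mill
- dock: blue three-sided dock fixed to the counter, no floor; 84 mm wide inside, walls 5 mm thick, back wall 30 mm high, side walls 22. x axis: level, from the open mouth to the back wall (the way the mill is pushed in); z up. Origin: on the counter, where the mill's axis is when its foot touches the back wall (inner face at x = +32 mm). Side walls run from x = -12 (mouth) to +37 mm
- pale_mill: mill of the same shape and size as the dark one but of pale wood; stands on the other side, loose, to be left alone. Origin: centre of its underside
- red_tub: closed red tub with white lid, 102 mm across, 75 mm high, loose, beyond the dock; leave alone. Origin: centre of its underside
- orange_tub: closed orange tub with white lid, 110 mm across, 105 mm high, loose, beyond the dock; leave alone. Origin: centre of its underside
- spray_bottle: white spray bottle with blue head, 72 mm across, 210 mm high, loose, at the back on the left; leave alone. Origin: centre of its underside
- steel_bowl: steel mixing bowl, 200 mm across, 75 mm high, loose, far right; leave alone. Origin: centre of its underside
- spice_jar: amber jar with black cap, 52 mm across, 90 mm high, loose, on the right; leave alone. Origin: centre of its underside
- spatula: spatula 260 mm long lying on the counter, loose, on the left near the trays; leave alone. Origin: middle of its underside
Things that resemble listed ones, but are neither listed nor needed, are in the scene too. Leave any purple or red look-alike of the dark_mill alone.

How it is judged (in metres and radians):
At the end, for the whole second after the job is handed in: the dark mill stands upright (within 0.06 rad) and still on the counter between the dock's side walls, its foot within 8 mm of the dock's back wall (x of dark_mill in the frame of dock between -0.008 and 0.006 m and y of dark_mill in the frame of dock between -0.014 and 0.014 m and angle between dark_mill's own z axis and vertical below 0.06 rad and height (world z) of dark_mill below 0.005 m and linear speed of dark_mill below 0.02 m/s); the robot touches nothing.
It fails at once if the dark mill is tipped (more than 0.2 rad) or lifted off the counter (more than 12 mm) (angle between dark_mill's own z axis and vertical above 0.2 rad or height (world z) of dark_mill above 0.012 m).
It fails at once if the dark mill is touched above its foot (contact force between any of the fingers, the arm and dark_mill_upper above 0.5 N).
It fails at once if the dark mill is gripped or rammed (more than 35 N between the fingers and the mill) (contact force between the fingers and dark_mill above 35 N).
It fails at once if the pale mill is disturbed (moved more than 15 mm) (distance of pale_mill from where it was at the start of the episode above 0.015 m or angle between pale_mill's own z axis and vertical above 0.2 rad).
It fails at once if another thing on the counter is disturbed (moved more than 20 mm) (distance of any of red_tub, orange_tub, spray_bottle, steel_bowl, spice_jar, spatula from where it was at the start of the episode above 0.02 m).
It also fails if it takes over 61 s, if anything falls off the work surface, if the arm or the gripper's body presses on something with over 40 N, if the wrist force passes 120 N, or if a joint passes its speed limit or range.

### The arm

A 6-joint arm with a two-finger parallel gripper is mounted at the origin on the work surface. World frame = base frame: x ahead of the robot, y to its left, z up, the work surface at z = 0. Lengths are in mm, angles in rad, forces in N, time in s.
With the tool pointing down it reaches from about 350 to 775 mm from the base axis. Payload 7.3 kg.
Tool frame: the origin (TCP) lies between the finger pads; the fingertips stand robot.tips_ahead ahead of it and the grasp point (between the pads) lies 5 mm behind it (robot.tips_ahead is the distance from the TCP to the fingertips, in mm); z points along the fingers, y is the direction in which the jaws open and shut (so a half turn about z gives the same grasp; the last joint's range is limited). The gripper opens to 92 mm and grips with 3 to 60 N. Pads are 19 mm wide; open, the fingers measure 130 mm over their backs; the gripper's body (75 mm by 190 mm) begins 47 mm behind the grasp point.
Start: joints at [-1.42, 0.342, 1.524, -0, 1.275, -0.146], TCP at [153.564, -502.057, 240.741] pointing down, gripper open.
Joint ranges: [-2.53, 2.53], [-0.77, 2.02], [0.04, 2.7], [-1, 4.14], [0.28, 2.66], [-3.11, 3.11]. Speed limits (rad/s): [2.57, 2.57, 3.14, 3.14, 3.14, 3.14].

### API

Orientations are given as a unit quaternion [w, x, y, z].
In Python, from plant import robot gives the robot as it stands.
- The arm moves only by the tool jog_arm, never from a script. Its argument "series" is a list of rows, each a list of 3 entries, a list of its own where there are three numbers: the turn, a rotation vector about the tool's x, y, z in rad, then the shift along the tool's x, y, z in mm, then the closure, from -1 (fully open) to 1 (shut), so that 0 is half open. In form: [[[ax, ay, az], [x, y, z], gripper], ...]. A call has 1 to 5 rows; each row is the pose to reach, as a shift and turn from the pose commanded when the call began, along the tool's axes at that moment; what a row does not reach only later rows make up. A row lasts 1/12 s, in which the tool goes at most 41.7 mm and 7.16 degrees, less where a joint would pass 70% of its speed; a pose out of reach is approached as far as the arm can. A call with a gripper value outside its range is refused whole. The fingers move at their own pace and stop on an object; "newtons" is the grip in N (left out, the last holds). Time passes only in rows, so rows that repeat a pose let the fingers close. It gives the time, the measured TCP pose, the force and the opening at its end, in the units of the state.
- robot.sense(): the state, without advancing time (a new reading comes with each control period).
- robot.get_image(name): name is "scene" or "top"; returns a dict with "frame" (480x640x3 uint8, blue, green, red), "mtx" (3x3 intrinsics, pixels), "pose" (4x4, takes a point from camera to world coordinates). Camera axes: x right, y up, looking along -z (the intrinsics and any distortion apply to the point x, -y, -z); pixel columns grow to the right and rows downward; lengths in mm; the calibration is good to about 2 mm. A picture is of the moment at which its call begins. There is no depth.
- robot.close_job(): hands the job in, once; it reports no verdict.
The state is a dict: "time": time; "joints": joint angles; "joint_velocities": joint speeds; "tau": joint torques, N m; "eef_pos": TCP position; "tool_rot": TCP orientation; "contact_force": force on the tool from outside, world axes, zero at the start; "ft_torque": the same for the moment, N m; "grip_width": finger opening in mm.
Only numpy, scipy, OpenCV 4.12 (cv2) and the standard library are available. Lean on these libraries where they do the work, as an engineer would, in place of code of your own. Each camera call takes 0.05 s, during which the arm holds its last target. There are 200 camera calls.

## Working session

There is one attempt and no reset: what is moved stays moved. The work goes in short steps, Python scripts to look and compute and a tool call to move; the robot and the scene stay as the last step left them, time stands still between calls to the robot, and variables do not carry over. Pictures are saved under pics/ and viewed, about 8 in all and at most 12, crops included, and the job is handed in when it is done.

Besides the shell and the picture viewer there is one more tool, called after "Emit:" as name(argument=value, ...) on one line, values as JSON. jog_arm: Moves the arm, as the interface text tells. Its arguments: {"type":"object","properties":{"series":{"type":"array","items":{"type":"array"}},"newtons":{"type":"number"}},"required":["series"]}

```bash
mkdir -p pics; ls; python3 - <<'E'
from plant import robot
import cv2
print(robot.tips_ahead, robot.sense())
for n in("scene","top"):
    d=robot.get_image(n); cv2.imwrite(f"pics/{n}0.png",d["frame"]); print(n,d["mtx"],d["pose"],[k for k in d])
E
```

```text
pics
14.0 {'time': 0.0, 'joints': array([-1.41998793e+00,  3.42698647e-01,  1.52499409e+00,  1.21608264e-05,
        1.27540416e+00, -1.45958618e-01]), 'joint_velocities': array([ 1.17791634e-03,  1.41158457e-03, -2.14514329e-03, -6.49550287e-05,
       -6.69476111e-05,  3.20940444e-04]), 'tau': array([ 4.13088837e-04, -4.31246674e+01, -2.44222641e+01,  7.17507885e-02,
        5.59083035e-02, -1.30196536e-04]), 'eef_pos': array([ 153.51397979, -501.65970673,  240.06544861]), 'tool_rot': array([-7.52132531e-04,  9.89011334e-01,  1.47837799e-01,  3.99190149e-06]), 'contact_force': array([-0.07764493, -0.18934863,  0.39909796]), 'ft_torque': array([-0.01038786, -0.02762375,  0.00291518]), 'grip_width': 91.75908828424825}
scene [[581.01146656   0.         323.46482644]
 [  0.         581.01146656 240.44517205]
 [  0.           0.           1.        ]] [[ 8.66176277e-01 -3.79040403e-01  3.25679336e-01  1.13363635e+03]
 [ 4.99402610e-01  6.32640236e-01 -5.91914998e-01 -1.15509023e+03]
 [ 1.83218478e-02  6.75347840e-01  7.37271731e-01  1.36664030e+03]
 [ 0.00000000e+00  0.00000000e+00  0.00000000e+00  1.00000000e+00]] ['frame', 'mtx', 'pose']
top [[452.56981186   0.         317.59551185]
 [  0.         452.56981186 233.18067038]
 [  0.           0.           1.        ]] [[ 3.51576316e-03  9.99094199e-01 -4.24077978e-02  4.85403309e+02]
 [-9.99938597e-01  3.95808137e-03  1.03506636e-02 -7.88392767e+01]
 [ 1.05091415e-02  4.23688033e-02  9.99046767e-01  1.23300535e+03]
 [ 0.00000000e+00  0.00000000e+00  0.00000000e+00  1.00000000e+00]] ['frame', 'mtx', 'pose']
```

View pics/scene0.png

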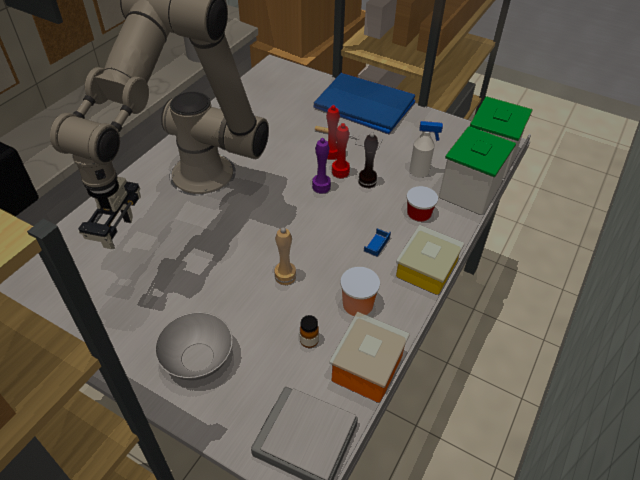

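View pics/top0.png

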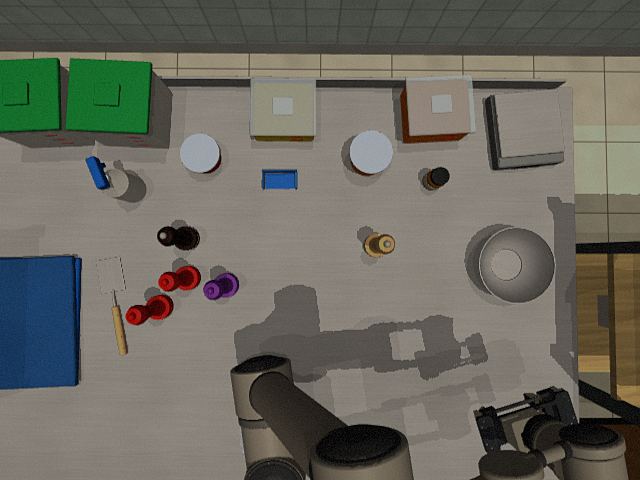

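The scene view has the dark mill at about (368,180) with its foot near (368,180), the dock at (377,242), and purple/red look-alikes to its left. In the top view, the mill foot is at about (187,238), the dock at (280,179), the purple look-alike at (221,286) and a red one at (180,278). Next I'll zoom in on both.

```bash
cat > h.py <<'E'
import numpy as np, cv2
from plant import robot
def ray(d,uv,z):
    "pixel -> world point at height z"
    uv=np.atleast_2d(uv).astype(float); K,P=d["mtx"],d["pose"]
    c=np.c_[(uv[:,0]-K[0,2])/K[0,0], -(uv[:,1]-K[1,2])/K[1,1], -np.ones(len(uv))]
    w=c@P[:3,:3].T; o=P[:3,3]
    return o+w*((z-o[2])/w[:,2])[:,None]
def proj(d,X):
    X=np.atleast_2d(X).astype(float); K,P=d["mtx"],d["pose"]
    c=(X-P[:3,3])@P[:3,:3]
    return np.c_[K[0,0]*c[:,0]/-c[:,2]+K[0,2], -K[1,1]*c[:,1]/-c[:,2]+K[1,2]]
def crop(d,u,v,w,h,s):
    return cv2.resize(d["frame"][v:v+h,u:u+w],None,fx=s,fy=s,interpolation=cv2.INTER_CUBIC)
E
python3 - <<'E'
from h import *
t=robot.get_image("top"); s=robot.get_image("scene")
a=np.hstack([crop(t,255,155,50,50,8),crop(s,352,217,50,50,8)])
b=np.hstack([crop(t,147,205,100,50,4),crop(s,320,150,100,50,4)])
cv2.imwrite("pics/z1.png",np.vstack([a,b]))
for n,d in(("top",t),("scene",s)):
    f=d["frame"]; hsv=cv2.cvtColor(f,cv2.COLOR_BGR2HSV)
    m=cv2.inRange(hsv,(100,120,40),(125,255,255))
    k,l,st,c=cv2.connectedComponentsWithStats(m)
    for i in range(1,k):
        if st[i,4]>60: print(n,"blue",st[i],c[i], ray(d,c[i],15)[0])
E
```

```text
top blue [ 86 156  24  33 403] [ 96.9528536  172.66253102] [698.01192433 503.85069294  15.        ]
top blue [262 170  35  19 581] [279.78141136 179.32013769] [682.53128833  11.3520493   15.        ]
top blue [    0   256    81   133 10166] [ 38.5971867  321.48111352] [299.55106385 648.40749548  15.        ]
scene blue [ 314   73  101   61 3441] [366.05260099 101.80151119] [304.37297397 677.94745597  15.        ]
scene blue [420 121  23  19 236] [431.17372881 127.13135593] [597.10016409 658.30631092  15.        ]
scene blue [364 229  26  27 342] [377.0380117  242.48830409] [685.84908158   9.32678821  15.        ]
```

View pics/z1.png

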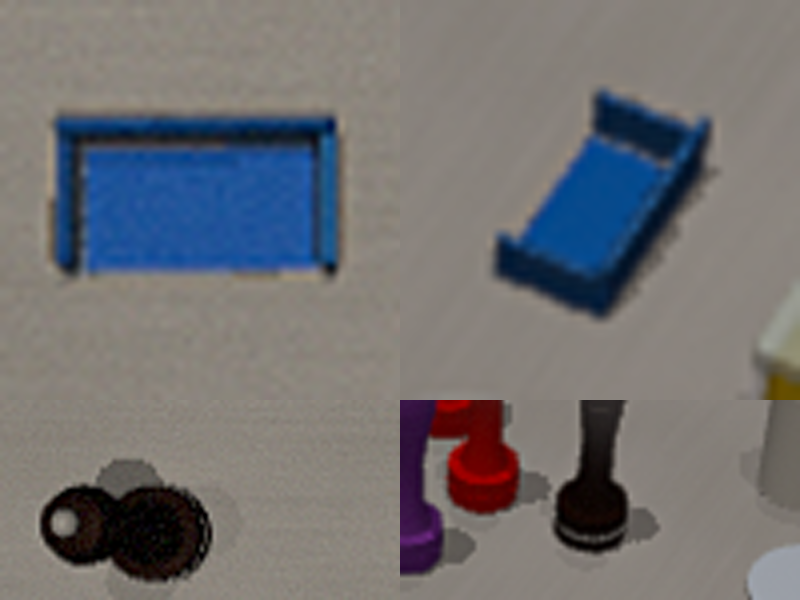

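The dock opens toward the robot. In the top view its outer back edge runs from (262,169.5) to (297,169.5) and the mouth is at v≈189. The foot is centred near (187.7,238) in the top view; in the scene view it spans u 459–477 of the zoom, or about 358–377 in full-frame pixels.

```bash
cat >> h.py <<'E'
def mill(d,box,lo=0,hi=75):
    u,v,w,h=box; g=d["frame"][v:v+h,u:u+w].max(2)
    m=(g<hi).astype(np.uint8); k,l,st,c=cv2.connectedComponentsWithStats(m)
    i=1+np.argmax(st[1:,4]); return (l==i),st[i]+np.array([u,v,0,0,0])
E
python3 - <<'E'
from h import *
t=robot.get_image("top"); s=robot.get_image("scene")
# dock
for (n,d,b) in(("top",t,(255,160,50,40)),("scene",s,(352,217,50,50))):
    u,v,w,h=b; m=cv2.inRange(cv2.cvtColor(d["frame"][v:v+h,u:u+w],cv2.COLOR_BGR2HSV),(95,90,20),(130,255,255))
    c=max(cv2.findContours(m,0,cv2.CHAIN_APPROX_NONE)[0],key=cv2.contourArea)
    r=cv2.minAreaRect(c); p=cv2.boxPoints(r)+[u,v]; print(n,r[1:],p.tolist())
    if n=="top": print(ray(d,p,26).round(1))
# dock corners by hand (pixel) : back outer top corners z=30, mouth side tops z=22
print("back",ray(t,[[261.6,169.3],[296.7,169.3]],30).round(1)); print("mouth outer",ray(t,[[261.9,188.5],[296.7,188.5]],22).round(1))
tp=lambda x,y:[352+(x-400)/8-.5,217+y/8-.5]
print("scene back",ray(s,[tp(710,118)],30).round(1),ray(s,[tp(605,285)],30).round(1))
print("scene mouth", ray(s,[tp(598,92)],22),ray(s,[tp(497,238)],22))
# mill
m,st=mill(t,(150,215,60,45)); print("top",st)
for r in range(m.shape[0]):
    x=np.flatnonzero(m[r]); 
    if len(x): print(r+215,x.min()+150,x.max()+150,end="; ")
m,st=mill(s,(345,130,45,65)); print("\nscene",st)
for r in range(m.shape[0]):
    x=np.flatnonzero(m[r]); 
    if len(x) and r>30: print(r+130,x.min()+345,x.max()+345,end="; ")
print()
for X in([[570,208,36]],): print(proj(t,X),proj(s,X))
print("mill top",ray(t,[187.5,237.7],36))
for nm,p in(("purple",(221,286)),("red1",(187,277)),("red2",(160,304)),("pale",(385,245)),("redtub",(201,154))): print(nm,ray(t,[p],36).round(0))
E
```

```text
top ((18.0, 34.0), 90.0) [[262.0, 170.0], [296.0, 170.0], [296.0, 188.0], [262.0, 188.0]]
[[705.6  58.4  26. ]
 [706.1 -32.8  26. ]
 [657.6 -33.   26. ]
 [657.1  57.9  26. ]]
scene ((16.086305618286133, 29.67646026611328), 33.6900634765625) [[361.99999618530273, 249.00000381469727], [378.4615306854248, 224.30769300460815], [391.8461494445801, 233.23076629638672], [375.384614944458, 257.9230766296387]]
back [[706.8  59.   30. ]
 [707.3 -34.8  30. ]]
mouth outer [[656.3  58.7  22. ]
 [656.8 -34.8  22. ]]
scene back [[705.4  61.4  30. ]] [[708.9 -39.4  30. ]]
scene mouth [[657.966052    58.46061302  22.        ]] [[659.28679387 -32.46914428  22.        ]]
top [157 226  43  24 764]
226 167 187; 227 163 191; 228 162 193; 229 160 195; 230 160 196; 231 158 197; 232 158 197; 233 158 198; 234 157 198; 235 157 198; 236 157 199; 237 157 199; 238 157 199; 239 158 199; 240 158 199; 241 159 198; 242 160 198; 243 161 198; 244 162 197; 245 164 197; 246 176 196; 247 177 195; 248 179 192; 249 181 191; 
scene [358 135  20  53 647]
161 365 373; 162 365 372; 163 365 372; 164 365 372; 165 365 372; 166 365 372; 167 365 372; 168 364 372; 169 364 372; 170 362 373; 171 361 374; 172 360 375; 173 359 376; 174 359 376; 175 359 376; 176 359 376; 177 359 376; 178 359 376; 179 359 376; 180 359 376; 181 358 375; 182 358 376; 183 359 375; 184 360 375; 185 360 375; 186 362 374; 187 364 372; 
[[204.45948439 219.96472   ]] [[373.0188012  188.18011317]]
mill top [[522.92009959 251.96911573  36.        ]]
purple [[396. 162.  36.]]
red1 [[420. 252.  36.]]
red2 [[349. 321.  36.]]
pale [[ 506. -270.   36.]]
redtub [[746. 220.  36.]]
```

```bash
python3 - <<'E'
from h import *
t=robot.get_image("top"); s=robot.get_image("scene")
e=ray(t,[[199.5,238]],0)[0]; print("near edge z0",e,"-> centre",e+[0,32,0])
print("bottom v edge z36",ray(t,[[186.5,249.5]],36)[0]+[32,0,0],ray(t,[[186.5,225.6]],36)[0]-[32,0,0])
# scene: lowest foot pixel z=0, offset 32 along view dir
p=ray(s,[[367.6,187.5]],0)[0]; v=p-s["pose"][:3,3]; v[2]=0; v/=np.linalg.norm(v); print("scene",p,p+32*v)
# two-view triangulation of foot-top centre
def L(d,uv): 
    a=ray(d,uv,0)[0]; o=d["pose"][:3,3]; q=a-o; return o,q/np.linalg.norm(q)
for c in((522,252),(525,253)): print(proj(t,[[*c,0],[*c,36],[*c,214]]).round(1).tolist(),proj(s,[[*c,0],[*c,36],[*c,214]]).round(1).tolist())
# mill knob: two-view
u,v,w,h=150,215,60,45
o1,d1=L(t,[[163,235.2]]);
m,st=mill(s,(345,125,45,70)); o2,d2=L(s,[[371,136]])
A=np.c_[d1,-d2]; k=np.linalg.lstsq(A,o2-o1,rcond=None)[0]; print("knob",o1+k[0]*d1,o2+k[1]*d2)
E
```

```text
near edge z0 [523.3579957  229.38179969   0.        ] -> centre [523.3579957  261.38179969   0.        ]
bottom v edge z36 [523.79946183 254.10945999  36.        ] [522.88267328 255.1032557   36.        ]
scene [536.94788674 238.22577229   0.        ] [524.35044178 267.6418288    0.        ]
[[191.1, 238.5], [187.5, 238.0], [165.5, 235.5]] [[365.6, 183.7], [366.3, 176.0], [370.3, 134.4]]
[[190.8, 237.4], [187.1, 236.9], [165.1, 234.2]] [[366.5, 183.9], [367.2, 176.1], [371.3, 134.5]]
knob [523.17900675 261.61994238 202.1613383 ] [521.26405713 260.40294398 201.68922334]
```

```bash
cat >> h.py <<'E'
from scipy.spatial.transform import Rotation as R
import json
def pose():
    s=robot.sense(); q=s["tool_rot"]; open("log.jsonl","a").write(json.dumps([s["joints"].tolist(),s["eef_pos"].tolist(),q.tolist()])+"\n")
    return s,s["eef_pos"],R.from_quat(np.r_[q[1:],q[0]])
def orient(head,tilt):
    a,b=np.radians([head,tilt]); h=np.array([np.cos(a),np.sin(a),0]); up=np.array([0,0,1.])
    z=h*np.sin(b)-up*np.cos(b); x=-(h*np.cos(b)+up*np.sin(b)); return R.from_matrix(np.c_[x,np.cross(z,x),z])
def step(tcp,rot=None):
    "turn and shift in tool axes from the present pose"
    s,p,r=pose(); rot=r if rot is None else rot
    return (r.inv()*rot).as_rotvec().round(3).tolist(), r.inv().apply(np.array(tcp)-p).round(1).tolist()
def tcp_for(mill,head,tilt,w,gap=0,ztip=11):
    "TCP so that the two front tip corners are gap short of touching the foot"
    a,b=np.radians([head,tilt]); h=np.array([np.cos(a),np.sin(a)])
    back=np.sqrt(32**2-(w/2)**2)+gap+9.5*np.cos(b)
    t=np.r_[np.array(mill)-h*back,ztip]
    return t-14*np.r_[h*np.sin(b),-np.cos(b)]
E
python3 - <<'E'
from h import *
o=orient(0,0)
print(step([450,-150,330])); print(step([450,-150,330],R.from_euler('z',0)*o))
t=robot.get_image("top")
for nm,p,z in(("red1",(187,278),36),("red2",(160,305),36),("purple",(225,285),36),("spray",(122,184),60),("spatblade",(110,273),3),("spathandle",(122,330),3)): print(nm,ray(t,[p],z).round(0))
E
```

```text
([0.0, 0.0, 0.0], [386.4, -249.9, -89.3])
([0.0, -0.0, -2.845], [386.4, -249.9, -89.3])
red1 [[417. 252.  36.]]
red2 [[346. 321.  36.]]
purple [[399. 152.  36.]]
spray [[661. 417.  60.]]
spatblade [[428. 468.   3.]]
spathandle [[275. 432.   3.]]
```

Emit:
jog_arm(series=[[[0,0,0],[30,-20,-40],-0.13],[[0,0,0],[60,-40,-70],-0.13],[[0,0,0],[90,-60,-89],-0.13],[[0,0,0],[120,-80,-89],-0.13],[[0,0,0],[150,-100,-89],-0.13]])

```text
time: 0.87
eef_pos: [266.7, -364.4, 331.8]
tool_rot: [0.002, 0.989, 0.147, 0.001]
contact_force: [1.5, -0.3, 0.4]
grip_width: 63.0
```

Emit:
jog_arm(series=[[[0,0,0],[33,-22,0],-0.13],[[0,0,0],[66,-44,0],-0.13],[[0,0,0],[99,-66,0],-0.13],[[0,0,0],[132,-88,0],-0.13],[[0,0,0],[165,-110,0],-0.13]])

```text
time: 1.28
eef_pos: [392.3, -209.7, 329.9]
tool_rot: [0.0, 0.989, 0.148, 0.0]
contact_force: [0.6, -0.5, 0.8]
grip_width: 51.6
```

Emit:
jog_arm(series=[[[0,0,0],[33,-22,0],-0.13],[[0,0,0],[66,-40,0],-0.13],[[0,0,0],[71,-40,0],-0.13],[[0,0,0],[71,-40,0],-0.13],[[0,0,0],[71,-40,0],-0.13]])

```text
time: 1.7
eef_pos: [447.4, -152.7, 329.4]
tool_rot: [0.0, 0.989, 0.148, -0.0]
contact_force: [-0.4, 0.4, -1.2]
grip_width: 52.2
```

```bash
python3 - <<'E'
from h import *
s,p,r=pose(); print(s["time"],s["joints"].round(3),p.round(1),s["grip_width"],s["contact_force"])
m=(523,261); 
T=tcp_for(m,-110,40,52,25); print("target",T)
print(step([540,330,330],orient(70+180,0)))
print(step([450,330,330]))
E
```

```text
1.7 [-4.910e-01  1.870e-01  1.491e+00 -1.000e-03  1.464e+00  7.820e-01] [ 447.4 -152.7  329.4] 52.23662862438517 [-0.42689982  0.44281911 -1.15406478]
target [543.49767996 317.31691283  21.7246222 ]
([-0.0, 0.001, -0.924], [230.1, -434.3, -0.8])
([0.0, 0.0, 0.0], [144.1, -460.7, -0.8])
```

Emit:
jog_arm(series=[[[0,0,0],[18,-34,0],-0.13],[[0,0,0],[36,-68,0],-0.13],[[0,0,0],[54,-102,0],-0.13],[[0,0,0],[72,-136,0],-0.13],[[0,0,0],[90,-170,0],-0.13]])

```text
time: 2.12
eef_pos: [483.6, 36.1, 329.9]
tool_rot: [0.0, 0.989, 0.146, 0.0]
contact_force: [1.2, 0.2, -0.9]
grip_width: 51.7
```

Emit:
jog_arm(series=[[[0,0,0],[18,-34,0],-0.13],[[0,0,0],[36,-68,0],-0.13],[[0,0,0],[54,-102,0],-0.13],[[0,0,0],[72,-136,0],-0.13],[[0,0,0],[90,-170,0],-0.13]])

```text
time: 2.53
eef_pos: [520.8, 224.9, 329.8]
tool_rot: [0.0, 0.989, 0.146, 0.0]
contact_force: [0.2, -0.0, 0.2]
grip_width: 51.7
```

Emit:
jog_arm(series=[[[0,0,-0.1],[18,-34,0],-0.13],[[0,0,-0.2],[36,-68,0],-0.13],[[0,0,-0.3],[50,-94,0],-0.13],[[0,0,-0.4],[50,-94,0],-0.13],[[0,0,-0.5],[50,-94,0],-0.13]])

```text
time: 2.95
eef_pos: [541.4, 329.4, 328.6]
tool_rot: [0.0, 0.921, 0.39, -0.001]
contact_force: [-0.3, 0.0, 0.4]
grip_width: 51.8
```

Emit:
jog_arm(series=[[[0,0,-0.1],[0,0,0],-0.13],[[0,0,-0.2],[0,0,0],-0.13],[[0,0,-0.3],[0,0,0],-0.13],[[0,0,-0.4],[0,0,0],-0.13],[[0,0,-0.424],[0,0,0],-0.13]])

```text
time: 3.37
eef_pos: [541.6, 327.6, 329.7]
tool_rot: [0.0, 0.819, 0.574, -0.0]
contact_force: [0.2, 0.0, 1.2]
grip_width: 51.9
```

```bash
python3 - <<'E'
from h import *
s,p,r=pose(); print(s["time"],s["joints"].round(3),p.round(1),r.as_matrix().round(2).tolist())
T=tcp_for((523,261),-110,40,52,25)
print(step([T[0]+10,T[1]+25,330],orient(-110,40)))
E
```

```text
3.3667 [ 4.230e-01  5.100e-01  1.020e+00 -1.000e-03  1.612e+00  7.720e-01] [541.6 327.6 329.7] [[0.34, 0.94, -0.0], [0.94, -0.34, -0.0], [-0.0, 0.0, -1.0]]
([0.0, -0.698, 0.0], [17.9, 6.2, -0.4])
```

Emit:
jog_arm(series=[[[0,-0.1,0],[9,3,0],-0.13],[[0,-0.2,0],[18,6,0],-0.13],[[0,-0.3,0],[18,6,0],-0.13],[[0,-0.4,0],[18,6,0],-0.13],[[0,-0.5,0],[18,6,0],-0.13]])

```text
time: 3.78
eef_pos: [553.0, 343.3, 330.3]
tool_rot: [0.143, 0.795, 0.553, -0.204]
contact_force: [0.9, -0.6, 0.1]
grip_width: 51.5
```

Emit:
jog_arm(series=[[[0,-0.1,0],[0,0,0],-0.13],[[0,-0.2,0],[0,0,0],-0.13],[[0,-0.2,0],[0,0,0],-0.13],[[0,-0.2,0],[0,0,0],-0.13]])

```text
time: 4.12
eef_pos: [553.8, 344.5, 324.8]
tool_rot: [0.196, 0.769, 0.538, -0.283]
contact_force: [-1.0, 0.7, -0.3]
grip_width: 51.9
```

```bash
cat >> h.py <<'E'
def fk(q,P):
    H,a,L1,e,L2,d,L3,c=P  # shoulder height, radial offset, upper arm, elbow offset, forearm, lateral, tool
    Z=lambda t:R.from_euler('z',t); Y=lambda t:R.from_euler('y',t)
    r=Z(q[0]); p=r.apply([a,0,H]); p=p+r.apply([0,d,0]); r=r*Y(q[1]); p=p+r.apply([0,0,L1])
    el=p.copy(); r=r*Y(q[2]); p=p+r.apply([e,0,L2]); r=r*Z(q[3]); w=p.copy(); r=r*Y(q[4]); p=p+r.apply([c,0,L3]); return el,w,p,r
E
python3 - <<'E'
from h import *
from scipy.optimize import least_squares
s,p,r=pose(); print(s["time"],s["joints"].round(3),p.round(1),r.as_matrix().round(2).tolist())
D=[json.loads(l) for l in open("log.jsonl")]
D.append([[-1.42,.342,1.524,0,1.275,-.146],[153.564,-502.057,240.741],[0,.989,.148,0]])
f=lambda P:np.concatenate([fk(q,P)[2]-np.array(x) for q,x,_ in D]+[1e-3*np.array(P)])
o=least_squares(f,[300,0,400,0,350,70,200,0]); print(o.x.round(1),np.abs(o.fun).max())
print([v.round(0) for v in fk(D[-2][0],o.x)[:3]], fk(s["joints"],o.x)[3].apply([0,0,1]),r.apply([0,0,1]))
T=tcp_for((523,261),-110,40,52,25); print(T,step([T[0],T[1],T[2]+60]))
v=robot.get_image("scene"); t=robot.get_image("top"); cv2.imwrite("pics/p1.png",np.hstack([crop(v,200,20,270,290,1.45),crop(t,60,120,270,290,1.45)]))
E
```

```text
4.1167 [ 0.611  1.053  0.177 -0.597  2.428  0.606] [553.8 344.5 324.8] [[0.26, 0.94, -0.22], [0.72, -0.34, -0.61], [-0.65, -0.0, -0.76]]
[ 2.231e+02 -1.000e-01  5.061e+02  4.670e+01  3.796e+02  7.640e+01
  3.040e+02 -1.000e-01] 0.5060955130413469
[array([316., 315., 474.]), array([622., 529., 557.]), array([554., 345., 325.])] [-0.22459292 -0.60644931 -0.76274324] [-0.22459292 -0.60644931 -0.76274324]
[543.49767996 317.31691283  21.7246222 ] ([0.0, 0.0, 0.0], [135.0, 0.3, 204.3])
```

View pics/p1.png

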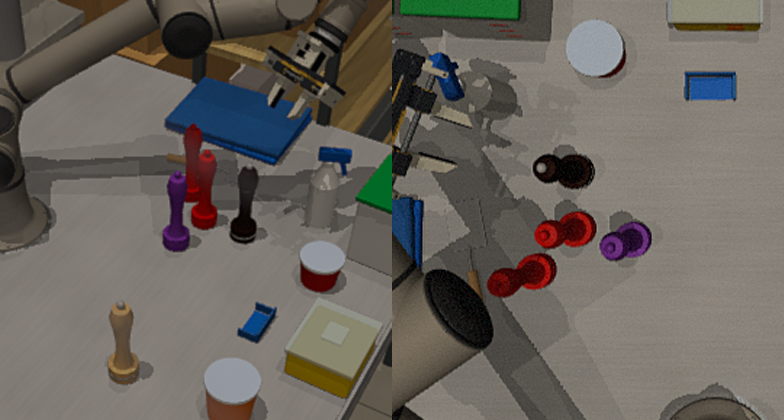

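```bash
cat >> h.py <<'E'
P0=[223.1,-.1,506.1,46.7,379.6,76.4,304.0,-.1]
def ik(tcp,rot,q0):
    from scipy.optimize import least_squares
    def f(q):
        _,_,p,r=fk(q,P0); return np.r_[(p-tcp)/100,r.apply([0,0,1])-rot.apply([0,0,1])]
    o=least_squares(f,q0[:5],bounds=([-2.53,-.77,.04,-1,.28],[2.53,2.02,2.7,4.14,2.66])); return o.x,np.abs(o.fun).max()
E
python3 - <<'E'
from h import *
v=robot.get_image("scene")
# spray bottle base: lowest point & sides
p=ray(v,[[200+320/1.45,20+228/1.45]],0)[0]; d=p-v["pose"][:3,3]; d[2]=0; d/=np.linalg.norm(d); print("bottle base",p,p+36*d)
for n,b in(("red1",(200+204/1.45,20+227/1.45)),("red2",(200+192/1.45,20+202/1.45)),("purple",(200+175/1.45,20+249/1.45)),("dark",(200+243/1.45,20+243/1.45))):
    p=ray(v,[b],0)[0]; d=p-v["pose"][:3,3]; d[2]=0; d/=np.linalg.norm(d); print(n,p+32*d)
q0=robot.sense()["joints"]
for h in(-100,-110,-120,-130):
  for m in((523,261),(590,12)):
    T=tcp_for(m,h,40,52,25 if m[1]>100 else 0); q,e=ik(T,orient(h,40),q0); el,w,_,_=fk(q,P0); print(h,T.round(0),q.round(2),round(e,4),el.round(0),w.round(0))
E
```

```text
bottle base [674.52767037 384.38920726   0.        ] [664.23939199 418.8877772    0.        ]
red1 [414.32220645 268.64361034   0.        ]
red2 [341.89770668 336.0790347    0.        ]
purple [391.98627257 162.85200479   0.        ]
dark [524.51142498 267.219541     0.        ]
-100 [533. 320.  22.] [ 0.63  1.07  0.97 -0.46  1.64] 0.0 [311. 324. 468.] [567. 512. 255.]
-100 [596.  46.  22.] [ 0.25  0.92  1.33 -0.66  1.29] 0.0 [372. 173. 529.] [630. 239. 255.]
-110 [543. 317.  22.] [ 0.59  1.12  0.86 -0.4   1.75] 0.0 [335. 316. 446.] [610. 501. 255.]
-110 [602.  45.  22.] [ 0.22  0.97  1.21 -0.58  1.42] 0.0 [390. 166. 509.] [669. 228. 255.]
-120 [553. 313.  22.] [ 0.54  1.16  0.75 -0.33  1.85] 0.0 [358. 305. 425.] [651. 482. 255.]
-120 [607.  42.  22.] [ 0.19  1.02  1.09 -0.51  1.54] 0.0 [408. 155. 489.] [705. 211. 255.]
-130 [562. 307.  22.] [ 0.49  1.2   0.66 -0.26  1.93] 0.0 [379. 291. 408.] [687. 457. 255.]
-130 [612.  39.  22.] [ 0.15  1.06  0.99 -0.44  1.65] 0.0 [425. 141. 470.] [738. 188. 255.]
```

```bash
cat > clr.py <<'E'
from h import *
obs={"bottle":(663,418,36,0,210),"bhead":(672,455,35,150,215),"red1":(416,262,26,36,214),"purple":(393,160,26,36,214),"redtub":(746,222,51,0,75)}
g=np.array([[x,y,-14-0*0+14-66-l+0] for x in(-37.5,0,37.5) for y in np.linspace(-95,95,20) for l in np.linspace(0,130,14)])
g[:,2]+=14  # tool z relative to TCP (tip at +14, body starts 66 behind tip)
def clear(m,h,t,w,gap,off=0):
    T=tcp_for(m,h,t,w,gap); r=orient(h,t); X=r.apply(g+[0,off,0])+T
    out={}
    for n,(x,y,rad,z0,z1) in {**obs,"mill":(*m,25,36,214)}.items():
        k=(X[:,2]<z1+5)&(X[:,2]>z0-5); out[n]=round(float((np.hypot(X[k,0]-x,X[k,1]-y)-rad).min())) if k.any() else None
    return out
E
python3 - <<'E'
from clr import *
t=robot.get_image("top")
for h in(-95,-105,-110,-115,-120):
  for tl in(35,42):
    print(h,tl,"pre",clear((523,263),h,tl,52,20),"| mid",[clear((523+d*.26,263-d),h,tl,52,0)["red1"] for d in(0,20,40,60,80)])
E
```

```text
-95 35 pre {'bottle': -5, 'bhead': 5, 'red1': 39, 'purple': 143, 'redtub': 117, 'mill': 29} | mid [19, 5, 0, 6, 13]
-95 42 pre {'bottle': -5, 'bhead': 11, 'red1': 47, 'purple': 152, 'redtub': 121, 'mill': 37} | mid [28, 12, 3, 6, 13]
-105 35 pre {'bottle': -34, 'bhead': -1, 'red1': 57, 'purple': 161, 'redtub': 96, 'mill': 29} | mid [37, 22, 13, 14, 23]
-105 42 pre {'bottle': -35, 'bhead': 12, 'red1': 65, 'purple': 169, 'redtub': 98, 'mill': 37} | mid [45, 30, 19, 16, 23]
-110 35 pre {'bottle': -31, 'bhead': 7, 'red1': 65, 'purple': 169, 'redtub': 86, 'mill': 29} | mid [45, 31, 21, 19, 26]
-110 42 pre {'bottle': -32, 'bhead': 20, 'red1': 74, 'purple': 177, 'redtub': 88, 'mill': 37} | mid [54, 39, 28, 23, 27]
-115 35 pre {'bottle': -25, 'bhead': 12, 'red1': 74, 'purple': 176, 'redtub': 76, 'mill': 29} | mid [54, 39, 29, 26, 31]
-115 42 pre {'bottle': -32, 'bhead': 25, 'red1': 82, 'purple': 184, 'redtub': 78, 'mill': 37} | mid [62, 48, 37, 32, 33]
-120 35 pre {'bottle': -21, 'bhead': 16, 'red1': 82, 'purple': 182, 'redtub': 68, 'mill': 29} | mid [62, 48, 38, 34, 36]
-120 42 pre {'bottle': -35, 'bhead': 29, 'red1': 90, 'purple': 190, 'redtub': 68, 'mill': 37} | mid [70, 56, 46, 40, 41]
```

```bash
python3 - <<'E'
from h import *
s,p,r=pose(); im=[]
for n,b in(("scene",(360,10,110,110)),("top",(40,120,110,110))):
    d=robot.get_image(n); f=cv2.resize(d["frame"],None,fx=3.6,fy=3.6,interpolation=cv2.INTER_CUBIC)
    for l,c in((66,(0,255,0)),(106,(0,255,255)),(146,(255,0,255)),(196,(255,255,0))):
        X=r.apply(np.array([[a,e,14-l] for a,e in((-37.5,-95),(37.5,-95),(37.5,95),(-37.5,95))]))+p
        cv2.polylines(f,[(proj(d,X)*3.6).astype(int)],True,c,1)
    q=(np.array(b)*3.6).astype(int); im.append(f[q[1]:q[1]+q[3],q[0]:q[0]+q[2]])
cv2.imwrite("pics/grip.png",np.hstack(im))
E
```

```text
(no output)
```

View pics/grip.png

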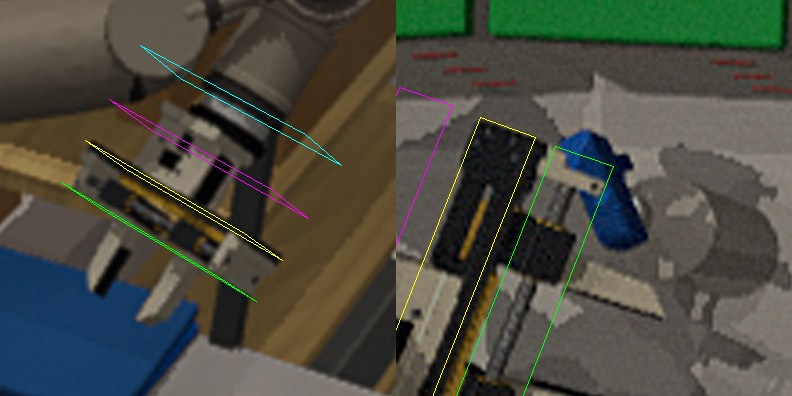

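The overlay shows the wide part of the gripper is only about 42 mm deep, from 66 to 108 mm behind the tips. Behind that is a narrower bracket and the wrist. I'll redo the clearances with that shape.

```bash
cat >> clr.py <<'E'
g=np.array([[x,y,14-66-l] for x in(-37.5,0,37.5) for y in np.linspace(-95,95,20) for l in np.linspace(0,44,8)]+[[x,y,14-66-l] for x in(-45,0,45) for y in np.linspace(-52,52,9) for l in np.linspace(44,180,14)])
E
python3 - <<'E'
from clr import *
t=robot.get_image("top"); print("spray head",ray(t,[[97,173],[108,186],[90,160]],195).round(0))
for h in(-85,-95,-105,-110,-115,-120):
  for tl in(33,40):
    print(h,tl,"pre",clear((523,263),h,tl,52,15),"| mid",[clear((523+d*.26,263-d),h,tl,52,0)["red1"] for d in(0,20,40,60,80)])
E
```

```text
spray head [[666. 418. 195.]
 [636. 392. 195.]
 [696. 434. 195.]]
-85 33 pre {'bottle': 23, 'bhead': 78, 'red1': 14, 'purple': 118, 'redtub': 134, 'mill': 21} | mid [0, -11, -7, -4, 0]
-85 40 pre {'bottle': 22, 'bhead': 78, 'red1': 22, 'purple': 126, 'redtub': 138, 'mill': 30} | mid [7, -7, -7, -4, -1]
-95 33 pre {'bottle': 10, 'bhead': 45, 'red1': 32, 'purple': 136, 'redtub': 113, 'mill': 21} | mid [17, 3, -1, 6, 13]
-95 40 pre {'bottle': 5, 'bhead': 45, 'red1': 40, 'purple': 144, 'redtub': 117, 'mill': 30} | mid [25, 10, 2, 6, 13]
-105 33 pre {'bottle': 7, 'bhead': 9, 'red1': 49, 'purple': 153, 'redtub': 93, 'mill': 21} | mid [34, 20, 11, 13, 23]
-105 40 pre {'bottle': 7, 'bhead': 7, 'red1': 58, 'purple': 162, 'redtub': 95, 'mill': 30} | mid [43, 28, 17, 15, 23]
-110 33 pre {'bottle': -9, 'bhead': -6, 'red1': 58, 'purple': 161, 'redtub': 84, 'mill': 21} | mid [43, 28, 19, 18, 26]
-110 40 pre {'bottle': -9, 'bhead': -13, 'red1': 66, 'purple': 170, 'redtub': 85, 'mill': 30} | mid [51, 36, 26, 22, 27]
-115 33 pre {'bottle': -26, 'bhead': -11, 'red1': 66, 'purple': 168, 'redtub': 75, 'mill': 21} | mid [51, 37, 27, 25, 30]
-115 40 pre {'bottle': -27, 'bhead': -31, 'red1': 75, 'purple': 177, 'redtub': 76, 'mill': 30} | mid [60, 45, 35, 30, 33]
-120 33 pre {'bottle': -31, 'bhead': -7, 'red1': 75, 'purple': 174, 'redtub': 68, 'mill': 21} | mid [60, 46, 36, 32, 35]
-120 40 pre {'bottle': -31, 'bhead': -26, 'red1': 83, 'purple': 183, 'redtub': 68, 'mill': 30} | mid [68, 54, 44, 38, 39]
```

```bash
cat >> clr.py <<'E'
obs["bhead"]=(645,400,20,172,215); obs["bhead2"]=(675,422,20,172,215)
E
python3 - <<'E'
from clr import *
for tl in (33,37):
 for h,m,g_ in((-92,(523,263),12),(-96,(523,263),12),(-100,(523,263),12),(-100,(523,263),0),(-98,(528,240),0),(-104,(534,215),0),(-106,(540,190),0),(-106,(550,160),0)):
    print(tl,h,m,clear(m,h,tl,52,g_))
E
```

```text
33 -92 (523, 263) {'bottle': 13, 'bhead': 45, 'red1': 23, 'purple': 128, 'redtub': 117, 'bhead2': 74, 'mill': 18}
33 -96 (523, 263) {'bottle': 12, 'bhead': 35, 'red1': 30, 'purple': 135, 'redtub': 109, 'bhead2': 63, 'mill': 18}
33 -100 (523, 263) {'bottle': 14, 'bhead': 24, 'red1': 38, 'purple': 142, 'redtub': 101, 'bhead2': 51, 'mill': 18}
33 -100 (523, 263) {'bottle': 23, 'bhead': 24, 'red1': 26, 'purple': 130, 'redtub': 96, 'bhead2': 50, 'mill': 7}
33 -98 (528, 240) {'bottle': 21, 'bhead': 23, 'red1': 5, 'purple': 106, 'redtub': 82, 'bhead2': 48, 'mill': 7}
33 -104 (534, 215) {'bottle': 2, 'bhead': -6, 'red1': 8, 'purple': 96, 'redtub': 58, 'bhead2': 30, 'mill': 7}
33 -106 (540, 190) {'bottle': 19, 'bhead': 13, 'red1': 18, 'purple': 81, 'redtub': 43, 'bhead2': 43, 'mill': 7}
33 -106 (550, 160) {'bottle': 45, 'bhead': 39, 'red1': 36, 'purple': 67, 'redtub': 25, 'bhead2': 68, 'mill': 7}
37 -92 (523, 263) {'bottle': 11, 'bhead': 45, 'red1': 28, 'purple': 133, 'redtub': 120, 'bhead2': 74, 'mill': 23}
37 -96 (523, 263) {'bottle': 8, 'bhead': 36, 'red1': 35, 'purple': 140, 'redtub': 111, 'bhead2': 63, 'mill': 23}
37 -100 (523, 263) {'bottle': 9, 'bhead': 25, 'red1': 42, 'purple': 147, 'redtub': 103, 'bhead2': 50, 'mill': 23}
37 -100 (523, 263) {'bottle': 21, 'bhead': 24, 'red1': 31, 'purple': 135, 'redtub': 97, 'bhead2': 51, 'mill': 11}
37 -98 (528, 240) {'bottle': 21, 'bhead': 22, 'red1': 9, 'purple': 111, 'redtub': 83, 'bhead2': 48, 'mill': 11}
37 -104 (534, 215) {'bottle': -6, 'bhead': -9, 'red1': 10, 'purple': 101, 'redtub': 58, 'bhead2': 23, 'mill': 11}
37 -106 (540, 190) {'bottle': 7, 'bhead': 1, 'red1': 18, 'purple': 86, 'redtub': 44, 'bhead2': 32, 'mill': 11}
37 -106 (550, 160) {'bottle': 33, 'bhead': 27, 'red1': 36, 'purple': 71, 'redtub': 25, 'bhead2': 56, 'mill': 11}
```

```bash
cat >> clr.py <<'E'
obs["red1"]=(416,262,24,36,214)
th=np.linspace(0,2*np.pi,17)
g=np.array([[x,y,14-66-l] for x in(-37.5,0,37.5) for y in np.linspace(-95,95,20) for l in np.linspace(0,44,8)]+[[x,y,14-66-l] for x in(-37,0,37) for y in np.linspace(-50,50,9) for l in np.linspace(44,90,8)]+[[46*np.cos(a),46*np.sin(a),14-66-l] for a in th for l in np.linspace(90,190,20)])
E
python3 - <<'E'
from clr import *
for tl in(30,33,36):
 for y in(263,245,230,215,200,185,165,140):
  best=[]
  for x in range(523,560,4):
   if y==263 and x>523: continue
   for h in range(-116,-86,3):
    c=clear((x,y),h,tl,52,0); best.append((min(v for v in (c["bottle"],c["bhead"],c["red1"]) if v is not None),x,h,c["mill"]))
  best.sort(reverse=True); print(tl,y,best[:4])
E
```

```text
30 263 [(26, 523, -101, 3), (22, 523, -104, 3), (21, 523, -98, 3), (15, 523, -95, 3)]
30 245 [(22, 559, -89, 3), (20, 555, -89, 3), (20, 555, -92, 3), (19, 551, -92, 3)]
30 230 [(23, 559, -89, 3), (21, 555, -92, 3), (19, 555, -89, 3), (18, 559, -92, 3)]
30 215 [(23, 559, -89, 3), (22, 559, -92, 3), (22, 555, -92, 3), (20, 555, -95, 3)]
30 200 [(26, 559, -92, 3), (25, 555, -95, 3), (23, 559, -89, 3), (23, 559, -95, 3)]
30 185 [(30, 559, -95, 3), (29, 555, -98, 3), (28, 559, -98, 3), (28, 551, -101, 3)]
30 165 [(41, 551, -116, 3), (41, 547, -116, 3), (40, 559, -101, 3), (39, 555, -104, 3)]
30 140 [(62, 559, -116, 3), (60, 559, -113, 3), (59, 555, -116, 3), (57, 559, -110, 3)]
33 263 [(26, 523, -101, 7), (23, 523, -98, 7), (19, 523, -95, 7), (19, 523, -104, 7)]
33 245 [(21, 551, -92, 7), (19, 559, -89, 7), (19, 555, -89, 7), (19, 555, -92, 7)]
33 230 [(23, 559, -89, 7), (20, 555, -92, 7), (19, 555, -89, 7), (17, 551, -92, 7)]
33 215 [(23, 559, -89, 7), (22, 555, -92, 7), (19, 555, -89, 7), (18, 559, -92, 7)]
33 200 [(23, 559, -89, 7), (23, 559, -92, 7), (22, 555, -92, 7), (21, 551, -95,
[... 272 characters left out ...]
(23, 523, -101, 10), (20, 523, -98, 10), (19, 523, -95, 10), (17, 523, -92, 10)]
36 245 [(21, 551, -92, 10), (20, 543, -95, 10), (19, 555, -92, 10), (19, 547, -92, 10)]
36 230 [(23, 559, -89, 10), (19, 555, -89, 10), (18, 555, -92, 10), (18, 551, -92, 10)]
36 215 [(23, 559, -89, 10), (19, 555, -89, 10), (19, 555, -92, 10), (18, 551, -92, 10)]
36 200 [(23, 559, -89, 10), (22, 555, -92, 10), (19, 555, -89, 10), (18, 559, -92, 10)]
36 185 [(25, 559, -92, 10), (23, 559, -89, 10), (23, 555, -92, 10), (22, 555, -95, 10)]
36 165 [(30, 559, -95, 10), (28, 555, -95, 10), (28, 555, -98, 10), (28, 551, -98, 10)]
36 140 [(47, 543, -116, 10), (46, 547, -116, 10), (46, 543, -113, 10), (45, 551, -116, 10)]
```

```bash
python3 - <<'E'
from clr import *
for x,y in((523,263),(531,246),(538,231),(545,216),(553,199),(560,184),(567,165),(572,140)):
  print((x,y),[(h,[v for k,v in clear((x,y),h,36,52,0).items() if k in("bottle","bhead","red1")]) for h in(-104,-101,-98,-95,-92)])
T=tcp_for((523,262),-98,36,52,10); print(T.round(1),step([T[0],T[1],324],orient(-98,36)),ik(T,orient(-98,36),robot.sense()["joints"]))
E
```

```text
(523, 263) [(-104, [17, 19, 38]), (-101, [23, 28, 33]), (-98, [20, 36, 28]), (-95, [19, 44, 23]), (-92, [19, 51, 17])]
(531, 246) [(-104, [9, 7, 27]), (-101, [18, 17, 22]), (-98, [27, 25, 17]), (-95, [29, 34, 12]), (-92, [27, 43, 7])]
(538, 231) [(-104, [3, 0, 22]), (-101, [11, 8, 17]), (-98, [20, 17, 13]), (-95, [30, 26, 9]), (-92, [38, 35, 5])]
(545, 216) [(-104, [3, -5, 22]), (-101, [10, 2, 19]), (-98, [17, 11, 16]), (-95, [25, 21, 14]), (-92, [34, 29, 12])]
(553, 199) [(-104, [6, -4, 30]), (-101, [11, 3, 28]), (-98, [18, 9, 25]), (-95, [24, 16, 23]), (-92, [32, 24, 20])]
(560, 184) [(-104, [12, 3, 40]), (-101, [16, 7, 37]), (-98, [21, 11, 34]), (-95, [27, 19, 31]), (-92, [34, 25, 28])]
(567, 165) [(-104, [23, 16, 51]), (-101, [26, 17, 48]), (-98, [31, 22, 44]), (-95, [34, 25, 40]), (-92, [40, 31, 35])]
(572, 140) [(-104, [45, 36, 62]), (-101, [45, 38, 57]), (-98, [48, 39, 52]), (-95, [52, 43, 47]), (-92, [56, 47, 41])]
[529.2 306.1  22.3] ([-0.128, 0.068, -0.168], [-27.7, -8.7, 34.4]) (array([ 0.61293659,  0.99722586,  1.09445788, -0.44413575,  1.51663865]), np.float64(1.3097856133015284e-13))
```

Emit:
jog_arm(series=[[[-0.045,0.023,-0.056],[-9,-3,10],-0.13],[[-0.09,0.046,-0.112],[-18,-6,20],-0.13],[[-0.128,0.068,-0.168],[-27,-9,30],-0.13],[[-0.128,0.068,-0.168],[-27,-9,30],-0.13],[[-0.128,0.068,-0.168],[-27,-9,30],-0.13]])

```text
time: 4.88
eef_pos: [528.6, 309.1, 326.3]
tool_rot: [0.203, 0.717, 0.624, -0.235]
contact_force: [1.3, 0.6, 0.8]
grip_width: 52.0
```

```bash
python3 - <<'E'
from h import *
T=tcp_for((523,264),-98,36,52,12); s,p,r=pose(); print(T,p,np.degrees((r.inv()*orient(-98,36)).magnitude()),s["grip_width"])
print(step([T[0],T[1],p[2]-10])); print(step(T,orient(-98,36)))
E
```

```text
[529.48120963 310.11620276  22.32623792] [528.58576877 309.06345336 326.26207646] 0.23538794141591693 51.979113674022514
([0.0, 0.0, 0.0], [6.8, 0.8, 7.4])
([-0.002, 0.003, 0.002], [180.3, 1.6, 244.7])
```

Emit:
jog_arm(series=[[[0,0,0],[18,0,24],-0.13],[[0,0,0],[36,0,48],-0.13],[[0,0,0],[54,0,73],-0.13],[[0,0,0],[72,1,97],-0.13],[[0,0,0],[90,1,122],-0.13]])

```text
time: 5.3
eef_pos: [533.1, 312.0, 172.4]
tool_rot: [0.203, 0.718, 0.623, -0.233]
contact_force: [0.7, 0.1, -0.4]
grip_width: 51.8
```

Emit:
jog_arm(series=[[[0,0,0],[15,0,20],-0.13],[[0,0,0],[30,0,41],-0.13],[[0,0,0],[45,0,61],-0.13],[[0,0,0],[60,0,81],-0.13],[[0,0,0],[60,0,81],-0.13]])

```text
time: 5.72
eef_pos: [530.7, 311.4, 67.1]
tool_rot: [0.202, 0.717, 0.624, -0.237]
contact_force: [-0.2, 0.3, -1.1]
grip_width: 51.9
```

```bash
python3 - <<'E'
from h import *
T=tcp_for((523,264),-98,36,52,12); s,p,r=pose(); print(s["time"],T,p,s["contact_force"])
print(step(T,orient(-98,36)))
v=robot.get_image("scene"); t=robot.get_image("top"); cv2.imwrite("pics/p2.png",np.hstack([crop(v,320,60,130,150,3),crop(t,60,150,130,150,3)]))
E
```

```text
5.7167 [529.48120963 310.11620276  22.32623792] [530.70483967 311.42620399  67.13805888] [-0.17362362  0.31655427 -1.13366923]
([-0.006, 0.006, 0.003], [25.4, -0.7, 37.0])
```

View pics/p2.png

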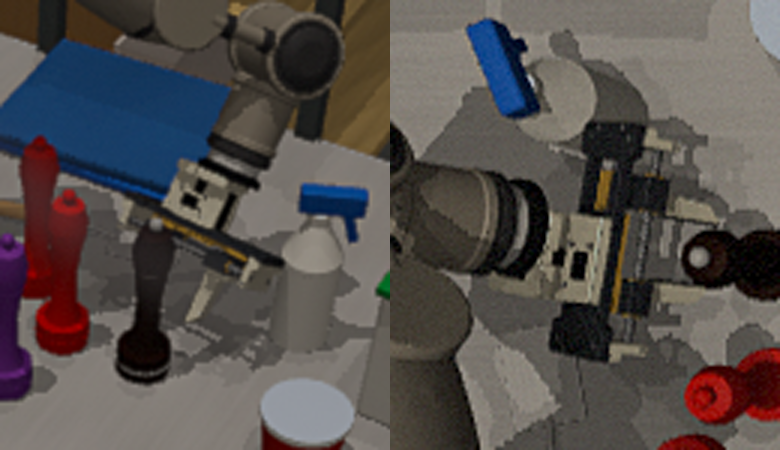

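The picture shows the gripper behind the mill, with the fingers either side of its centreline, clear of the red mill. The body end is close to the bottle's left edge, at about (640,130) in the right half. I'll lower slowly and watch the force.

Emit:
jog_arm(series=[[[0,0,0],[6,0,9],-0.13],[[0,0,0],[13,0,18],-0.13],[[0,0,0],[19,0,27],-0.13],[[0,0,0],[24,0,35],-0.13],[[0,0,0],[24,0,35],-0.13]])

```text
time: 6.23
eef_pos: [529.4, 309.4, 26.8]
tool_rot: [0.202, 0.716, 0.624, -0.237]
contact_force: [-0.4, -0.7, 0.1]
grip_width: 51.5
```

```bash
python3 - <<'E'
from h import *
s,p,r=pose(); print(s["time"],p,s["contact_force"],np.degrees((r.inv()*orient(-98,36)).magnitude()))
for m,g_ in(((523,264),4),((531,246),0),((538,231),0),((553,199),0)): print(m,step(tcp_for(m,-97,36,52,g_),orient(-97,36)))
E
```

```text
6.2333 [529.40855066 309.44135195  26.78358366] [-0.38870447 -0.67122708  0.12371629] 0.46360690506529806
(523, 264) ([-0.015, 0.005, -0.01], [-3.3, -0.7, 7.9])
(531, 246) ([-0.015, 0.005, -0.01], [-20.0, 9.8, 20.2])
(538, 231) ([-0.015, 0.005, -0.01], [-31.2, 18.8, 28.3])
(553, 199) ([-0.015, 0.005, -0.01], [-55.1, 38.1, 45.8])
```

Emit:
jog_arm(series=[[[-0.01,0.003,-0.005],[-2,0,5],-0.13],[[-0.015,0.005,-0.01],[-4,0,8],-0.13],[[-0.015,0.005,-0.01],[-7,1,11],-0.13],[[-0.015,0.005,-0.01],[-10,3,13],-0.13],[[-0.015,0.005,-0.01],[-13,5,15],-0.13]])

```text
time: 6.65
eef_pos: [532.6, 290.3, 24.9]
tool_rot: [0.205, 0.713, 0.63, -0.23]
contact_force: [-1.1, 1.4, -1.6]
grip_width: 51.7
```

```bash
cat > look.py <<'E'
from h import *
def foot(zcheck=False):
    "dark mill: knob-free estimate from scene bottom edge and top right/lower edges"
E
python3 - <<'E'
from h import *
s,p,r=pose(); print(s["time"],p,s["contact_force"])
v=robot.get_image("scene")
m,st=mill(v,(345,125,55,90)); print(st)
rows=[(i+125,np.flatnonzero(x).min()+345,np.flatnonzero(x).max()+345) for i,x in enumerate(m) if x.any()]; print(rows[-14:])
for m_ in((531,246),(538,231),(545,216),(553,199),(560,184)): print(m_,step(tcp_for(m_,-97,36,52,0),orient(-97,36)))
E
```

```text
6.65 [532.62069576 290.29204959  24.87839182] [-1.13015585  1.35922337 -1.60589899]
[ 350  125   50   65 1570]
[(176, np.int64(359), np.int64(397)), (177, np.int64(359), np.int64(398)), (178, np.int64(359), np.int64(399)), (179, np.int64(359), np.int64(399)), (180, np.int64(359), np.int64(394)), (181, np.int64(359), np.int64(394)), (182, np.int64(359), np.int64(395)), (183, np.int64(358), np.int64(392)), (184, np.int64(359), np.int64(376)), (185, np.int64(360), np.int64(376)), (186, np.int64(361), np.int64(375)), (187, np.int64(362), np.int64(374)), (188, np.int64(363), np.int64(373)), (189, np.int64(367), np.int64(369))]
(531, 246) ([0.002, -0.002, -0.002], [-5.6, 3.2, 7.3])
(538, 231) ([0.002, -0.002, -0.002], [-16.9, 12.0, 15.6])
(545, 216) ([0.002, -0.002, -0.002], [-28.3, 20.8, 23.8])
(553, 199) ([0.002, -0.002, -0.002], [-41.1, 30.8, 33.2])
(560, 184) ([0.002, -0.002, -0.002], [-52.5, 39.6, 41.4])
```

Emit:
jog_arm(series=[[[0,0,0],[-5,3,6],-0.13],[[0,0,0],[-8,5,9],-0.13],[[0,0,0],[-12,8,12],-0.13],[[0,0,0],[-16,11,15],-0.13],[[0,0,0],[-20,14,18],-0.13]])

```text
time: 7.12
eef_pos: [543.7, 261.6, 22.2]
tool_rot: [0.205, 0.713, 0.63, -0.23]
contact_force: [-1.7, 4.4, 3.0]
grip_width: 51.5
```

Emit:
jog_arm(series=[[[0,0,0],[-4,3,3],-0.13],[[0,0,0],[-8,6,6],-0.13],[[0,0,0],[-12,9,9],-0.13],[[0,0,0],[-16,12,12],-0.13],[[0,0,0],[-20,15,15],-0.13]])

```text
time: 7.53
eef_pos: [555.4, 234.9, 21.7]
tool_rot: [0.205, 0.713, 0.63, -0.23]
contact_force: [-2.2, 4.2, 4.0]
grip_width: 52.2
```

```bash
python3 - <<'E'
from h import *
s,p,r=pose(); print(s["time"],p,s["contact_force"])
v=robot.get_image("scene"); t=robot.get_image("top"); cv2.imwrite("pics/p3.png",np.hstack([crop(v,320,80,130,150,3),crop(t,110,150,130,150,3)]))
for m_ in((553,199),(560,184),(572,140),(580,100),(588,60),(594,12)): print(m_,step(tcp_for(m_,-97,36,52,0),orient(-97,36)))
E
```

```text
7.5333 [555.40528352 234.90350066  21.66280647] [-2.1797238   4.19509122  4.01592514]
(553, 199) ([0.003, -0.001, -0.003], [-0.9, 1.6, -0.3])
(560, 184) ([0.003, -0.001, -0.003], [-12.3, 10.3, 8.0])
(572, 140) ([0.003, -0.001, -0.003], [-46.4, 27.6, 32.8])
(580, 100) ([0.003, -0.001, -0.003], [-77.7, 40.5, 55.6])
(588, 60) ([0.003, -0.001, -0.003], [-109.0, 53.3, 78.3])
(594, 12) ([0.003, -0.001, -0.003], [-147.0, 65.1, 105.9])
```

View pics/p3.png

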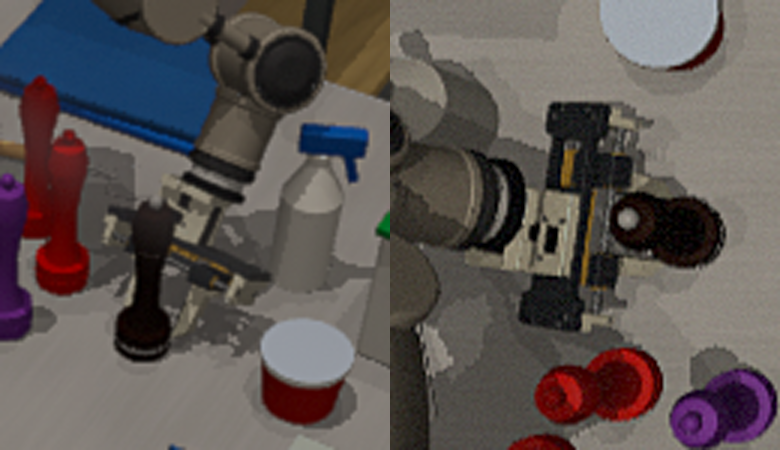

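The mill is upright in the cage between the two fingertips. The push force is about 5 N, and everything else is clear. I'll continue toward the front of the dock.

Emit:
jog_arm(series=[[[0,0,0],[-5,3,3],-0.13],[[0,0,0],[-11,6,7],-0.13],[[0,0,0],[-17,8,11],-0.13],[[0,0,0],[-23,11,16],-0.13],[[0,0,0],[-29,14,20],-0.13]])

```text
time: 8.05
eef_pos: [564.7, 197.6, 22.0]
tool_rot: [0.205, 0.713, 0.63, -0.23]
contact_force: [-0.3, 0.8, -1.9]
grip_width: 51.8
```

Emit:
jog_arm(series=[[[0,0,0],[-6,3,4],-0.13],[[0,0,0],[-12,6,8],-0.13],[[0,0,0],[-18,8,12],-0.13],[[0,0,0],[-24,10,17],-0.13],[[0,0,0],[-30,13,21],-0.13]])

```text
time: 8.47
eef_pos: [573.2, 160.1, 23.1]
tool_rot: [0.205, 0.713, 0.63, -0.23]
contact_force: [0.0, 1.6, -1.7]
grip_width: 51.5
```

Emit:
jog_arm(series=[[[0,0,0],[-6,3,4],-0.13],[[0,0,0],[-12,6,8],-0.13],[[0,0,0],[-18,8,12],-0.13],[[0,0,0],[-24,10,17],-0.13],[[0,0,0],[-30,13,21],-0.13]])

```text
time: 8.88
eef_pos: [581.6, 122.2, 23.7]
tool_rot: [0.205, 0.713, 0.63, -0.23]
contact_force: [0.1, 1.6, -1.0]
grip_width: 51.9
```

```bash
python3 - <<'E'
from h import *
s,p,r=pose(); print(s["time"],p,s["contact_force"],r.apply([0,0,1]),orient(-97,36).apply([0,0,1]))
v=robot.get_image("scene"); t=robot.get_image("top"); cv2.imwrite("pics/p4.png",np.hstack([crop(v,300,120,130,150,3),crop(t,180,150,130,150,3)]))
for m_ in((580,100),(588,60),(592,30),(592,14)): print(m_,step(tcp_for(m_,-97,36,52,0),orient(-97,36)))
E
```

```text
8.8833 [581.62153361 122.19953621  23.72904726] [ 0.10245836  1.63845019 -1.03195656] [-0.06890788 -0.58232233 -0.81003235] [-0.071633   -0.58340399 -0.80901699]
(580, 100) ([0.002, -0.001, -0.003], [11.6, 0.6, -6.4])
(588, 60) ([0.002, -0.001, -0.003], [-19.7, 13.5, 16.3])
(592, 30) ([0.002, -0.001, -0.003], [-43.4, 21.1, 33.6])
(592, 14) ([0.002, -0.001, -0.003], [-56.2, 23.1, 42.9])
```

View pics/p4.png

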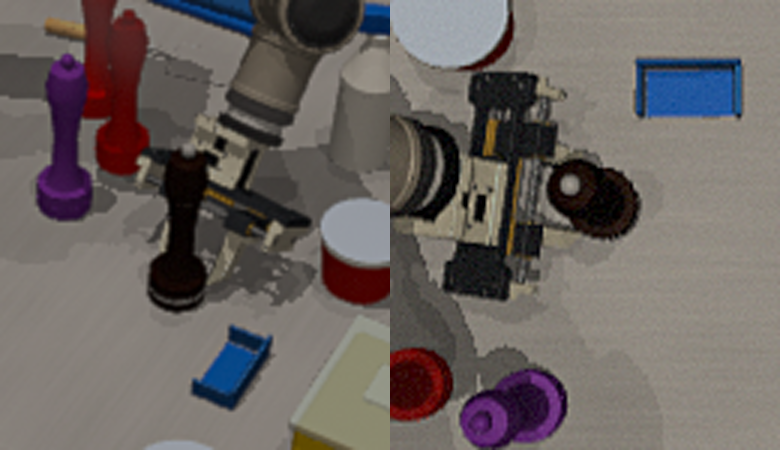

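The mill is still upright in the cage, with its foot near (252,218) in the top view, which is about (580,86). That agrees with the tool pose.

Emit:
jog_arm(series=[[[0,0,0],[-6,3,5],-0.13],[[0,0,0],[-12,5,9],-0.13],[[0,0,0],[-18,7,14],-0.13],[[0,0,0],[-23,9,18],-0.13],[[0,0,0],[-28,11,22],-0.13]])

```text
time: 9.4
eef_pos: [588.5, 85.7, 22.7]
tool_rot: [0.206, 0.713, 0.63, -0.23]
contact_force: [-1.4, 4.4, 3.9]
grip_width: 52.0
```

Emit:
jog_arm(series=[[[0,0,0],[-6,2,4],-0.13],[[0,0,0],[-12,4,9],-0.13],[[0,0,0],[-17,6,13],-0.13],[[0,0,0],[-20,7,15],-0.13],[[0,0,0],[-20,7,15],-0.13]])

```text
time: 9.82
eef_pos: [592.3, 59.3, 22.0]
tool_rot: [0.205, 0.713, 0.63, -0.23]
contact_force: [1.0, -0.5, 1.3]
grip_width: 51.3
```

```bash
python3 - <<'E'
from h import *
s,p,r=pose(); print(s["time"],p,s["contact_force"])
for m_ in((592,30),(592,14)): print(m_,step(tcp_for(m_,-97,36,52,0),orient(-97,36)))
def show(g): print("retreat",g,step(tcp_for((592,16),-97,36,52,g,11+g*.3)))
show(30);show(60)
t=robot.get_image("top"); m,st=mill(t,(240,195,70,70),hi=60); print(st); 
v=robot.get_image("scene"); m,st=mill(v,(345,160,60,130),hi=60); print(st)
rows=[(i+160,np.flatnonzero(x).min()+345,np.flatnonzero(x).max()+345) for i,x in enumerate(m) if x.any()]; print([tuple(map(int,q)) for q in rows[-12:]])
for c in((585,20),(595,20),(595,10)): print(c,proj(v,[[*c,0],[*c,36]]).round(1).tolist())
E
```

```text
9.8167 [592.31435588  59.29897107  21.99625243] [ 0.95121273 -0.47277094  1.25628594]
(592, 30) ([0.002, -0.001, -0.002], [4.2, 3.3, -3.5])
(592, 14) ([0.002, -0.001, -0.002], [-8.6, 5.2, 5.9])
retreat 30 ([0.0, 0.0, 0.0], [12.0, 5.0, -20.2])
retreat 60 ([0.0, 0.0, 0.0], [31.0, 5.0, -45.1])
[254 199  32  27 534]
[ 345  182   54   56 1145]
[(226, 345, 362), (227, 345, 362), (228, 345, 362), (229, 345, 362), (230, 345, 362), (231, 346, 362), (232, 345, 361), (233, 345, 361), (234, 345, 360), (235, 346, 359), (236, 348, 357), (237, 352, 353)]
(585, 20) [[350.2, 231.7], [350.8, 223.9]]
(595, 20) [[352.9, 232.8], [353.6, 225.1]]
(595, 10) [[351.5, 234.8], [352.1, 227.0]]
```

Emit:
jog_arm(series=[[[0,0,0],[-4,2,3],-0.13],[[0,0,0],[-8,4,6],-0.13],[[0,0,0],[-10,5,7],-0.13],[[0,0,0],[-10,5,7],-0.13],[[0,0,0],[-10,5,7],-0.13]])

```text
time: 10.33
eef_pos: [595.5, 47.3, 21.8]
tool_rot: [0.205, 0.713, 0.63, -0.23]
contact_force: [0.3, -0.1, -0.6]
grip_width: 51.9
```

Emit:
jog_arm(series=[[[0,0,0],[4,0,-7],-0.13],[[0,0,0],[12,0,-20],-0.13],[[0,0,0],[20,0,-35],-0.13],[[0,0,0],[28,0,-55],-0.13],[[0,0,0],[30,0,-75],-0.13]])

```text
time: 10.75
eef_pos: [603.4, 117.2, 65.0]
tool_rot: [0.205, 0.712, 0.63, -0.23]
contact_force: [-0.5, -0.3, -0.8]
grip_width: 51.8
```

```bash
python3 - <<'E'
from h import *
s,p,r=pose(); print(s["time"],p,s["contact_force"])
t=robot.get_image("top"); v=robot.get_image("scene")
m,st=mill(t,(262,195,48,50),hi=60); print("top",st); print([(i+195,int(np.flatnonzero(x).min()+262),int(np.flatnonzero(x).max()+262)) for i,x in enumerate(m) if x.any()])
m,st=mill(v,(335,160,50,130),hi=60); rows=[(i+160,int(np.flatnonzero(x).min()+335),int(np.flatnonzero(x).max()+335)) for i,x in enumerate(m) if x.any()]; print(rows[-22:])
cv2.imwrite("pics/p5.png",np.hstack([crop(v,300,120,130,150,3),crop(t,210,150,130,150,3)]))
print("up",step([p[0],p[1],300]))
E
```

```text
10.75 [603.36273305 117.24706635  65.03817348] [-0.51806298 -0.32129977 -0.7717186 ]
top [263 197  27  28 507]
[(197, 274, 274), (198, 269, 277), (199, 267, 278), (200, 266, 280), (201, 265, 281), (202, 265, 283), (203, 264, 285), (204, 264, 286), (205, 264, 287), (206, 263, 287), (207, 263, 287), (208, 263, 288), (209, 264, 288), (210, 264, 289), (211, 264, 289), (212, 265, 289), (213, 266, 289), (214, 266, 289), (215, 266, 289), (216, 267, 289), (217, 267, 289), (218, 268, 288), (219, 268, 288), (220, 269, 287), (221, 270, 286), (222, 271, 285), (223, 273, 284), (224, 277, 281)]
[(218, 348, 356), (219, 348, 356), (220, 346, 357), (221, 345, 358), (222, 344, 359), (223, 343, 360), (224, 343, 361), (225, 342, 361), (226, 342, 361), (227, 342, 361), (228, 342, 361), (229, 342, 361), (230, 343, 361), (231, 343, 361), (232, 342, 361), (233, 342, 361), (234, 343, 361), (235, 343, 360), (236, 344, 360), (237, 345, 359), (238, 346, 358), (239, 347, 355)]
up ([0.0, 0.0, 0.0], [-137.0, 0.0, -187.8])
```

View pics/p5.png

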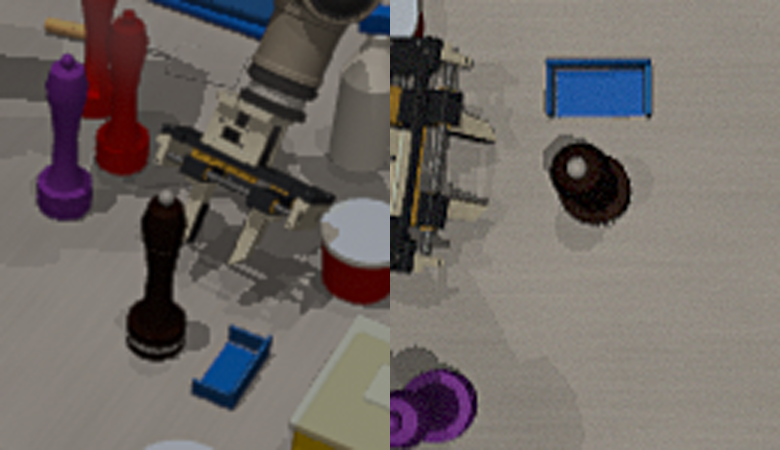

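```bash
cat > loc.py <<'E'
from h import *
def loc(t,v,right,low,bot):
    y=ray(t,[[right,low-11]],0)[0][1]+32; x=ray(t,[[right-11,low]],0)[0][0]+32
    p=ray(v,[bot],0)[0]; d=p-v["pose"][:3,3]; d[2]=0; d/=np.linalg.norm(d); print("top est",x.round(1),y.round(1),"scene est",(p+32*d).round(1))
E
python3 - <<'E'
from loc import *
loc(robot.get_image("top"),robot.get_image("scene"),289.5,224.5,[351.5,239.5])
q=robot.sense()["joints"]
m=(590,13)
for g_ in(40,15,0): T=tcp_for(m,0,36,52,g_); print(T,ik(T,orient(0,36),[0.1,.7,1.5,0,.8]))
E
```

```text
top est 593.0 17.3 scene est [591.5  20.8   0. ]
[515.43058692  13.          22.32623792] (array([-0.19002674,  0.57721469,  2.30498274,  2.83473805,  0.37637732]), np.float64(4.973799150320702e-16))
[540.43058692  13.          22.32623792] (array([-0.17665364,  0.58937426,  2.23857731,  2.81081686,  0.3236717 ]), np.float64(9.594486982678064e-11))
[555.43058692  13.          22.32623792] (array([-0.169502  ,  0.59803753,  2.19868899,  2.79172266,  0.29346311]), np.float64(1.0255557514327052e-09))
```

```bash
cat >> h.py <<'E'
def j6(q5,rot,flip=False):
    "last joint for an orientation, by the constant fitted from the log"
    if flip: rot=rot*R.from_euler('z',np.pi)
    a=(fk(q5,P0)[3].inv()*rot).as_euler('xyz'); return a[2]
E
python3 - <<'E'
from h import *
for l in open("log.jsonl"):
    q,x,w=json.loads(l); rot=R.from_quat(w[1:]+w[:1]); e=(fk(q,P0)[3].inv()*rot).as_euler('xyz'); last=(round(q[5],3),e.round(3))
    print(last) if np.random.rand()<.25 else 0
for h in(0,15,25,35,-15,-30):
 for tl in(36,45,50):
  for m in((592,18),(670,12)):
   for q0 in([.0,.6,2.1,2.5,.5],[0.1,.7,1.5,-.5,.8]):
    T=tcp_for(m,h,tl,44,0); q,e=ik(T,orient(h,tl),q0)
    if e<1e-3: print(h,tl,m,q.round(2),"yaw",j6(q,orient(h,tl)).round(2))
E
```

```text
(0.782, array([0.   , 0.   , 2.353]))
(0.782, array([0.   , 0.   , 2.353]))
(0.606, array([-0.   ,  0.   ,  2.177]))
(0.876, array([0.   , 0.   , 2.447]))
(0.867, array([-0.   ,  0.   ,  2.438]))
(0.824, array([0.   , 0.   , 2.395]))
(0.824, array([0.   , 0.   , 2.395]))
(0.824, array([0.   , 0.   , 2.395]))
(0.824, array([0.   , 0.   , 2.395]))
(0.824, array([0.   , 0.   , 2.395]))
(0.744, array([-0.   ,  0.   ,  2.315]))
(0.744, array([-0.   ,  0.   ,  2.315]))
(0.744, array([-0.   ,  0.   ,  2.315]))
(0.7, array([0.   , 0.   , 2.271]))
0 36 (592, 18) [-0.16  0.6   2.21  2.82  0.3 ] yaw -2.96
0 36 (592, 18) [-0.16  0.6   2.21  2.82  0.3 ] yaw -2.96
0 45 (592, 18) [-0.17  0.68  2.31  2.93  0.63] yaw -3.1
0 45 (670, 12) [-0.16  0.7   2.1   2.89  0.45] yaw -3.02
0 45 (670, 12) [-0.16  0.7   2.1   2.89  0.45] yaw -3.02
0 50 (592, 18) [-0.19  0.74  2.36  2.95  0.83] yaw -3.13
0 50 (670, 12) [-0.16  0.75  2.15  2.93  0.63] yaw -3.07
15 36 (592, 18) [-0.3   0.6   2.18  2.1   0.37] yaw -2.6
15 36 (592, 18) [-0.3   0.6   2.18  2.1   0.37] yaw -2.6
15 36 (670, 12) [-0.26  0.66  1.97  1.74  0
[... 1653 characters left out ...]
) [-0.44  0.74  1.92  1.55  0.66] yaw -2.44
35 50 (592, 18) [-0.55  0.74  2.16  1.77  0.8 ] yaw -2.84
35 50 (592, 18) [-0.55  0.74  2.16  1.77  0.8 ] yaw -2.84
35 50 (670, 12) [-0.48  0.78  1.96  1.68  0.75] yaw -2.6
35 50 (670, 12) [-0.48  0.78  1.96  1.68  0.75] yaw -2.6
-15 36 (592, 18) [-0.01  0.61  2.17  3.7   0.29] yaw 2.81
-15 45 (592, 18) [0.02 0.68 2.26 3.5  0.59] yaw 3.04
-15 45 (670, 12) [0.   0.71 2.06 3.6  0.44] yaw 2.91
-15 50 (592, 18) [0.04 0.74 2.3  3.47 0.78] yaw 3.1
-15 50 (670, 12) [0.02 0.75 2.1  3.52 0.6 ] yaw 3.0
-30 45 (592, 18) [0.18 0.69 2.15 4.12 0.58] yaw 2.79
-30 50 (592, 18) [0.21 0.74 2.18 4.04 0.72] yaw 2.92
-30 50 (670, 12) [0.16 0.77 1.99 4.14 0.61] yaw 2.72
```

```bash
cat > path.py <<'E'
from h import *
from scipy.optimize import least_squares
lo=np.array([-2.53,-.77,.04,-1,.28,-3.11]); hi=np.array([2.53,2.02,2.7,4.14,2.66,3.11])
def ik6(T,rot,q0):
    def f(q):
        _,_,p,r=fk(q,P0); r=r*R.from_euler('z',q[5]+np.pi/2); return np.r_[(p-T)/100,(r.inv()*rot).as_rotvec()]
    o=least_squares(f,np.clip(q0,lo+1e-3,hi-1e-3),bounds=(lo,hi)); return o.x,np.abs(o.fun).max()
def sim(q,wps,n=12,verbose=True):
    "wps: list of (T,rot); interpolate, return worst err and joints"
    from scipy.spatial.transform import Slerp
    _,_,T0,r0=fk(q,P0); r0=r0*R.from_euler('z',q[5]+np.pi/2)
    for T,rot in wps:
        w=0; sl=Slerp([0,1],R.concatenate([r0,rot])); dq=0
        for k in np.linspace(0,1,n+1)[1:]:
            qn,e=ik6(T0+(np.array(T)-T0)*k,sl(k),q); w=max(w,e); dq=max(dq,np.abs(qn-q).max()); q=qn
        if verbose: print("  err",round(w,3),"dq",round(dq,2),q.round(2))
        T0,r0=np.array(T),rot
        if w>.02: return False,q
    return True,q
E
python3 - <<'E'
from path import *
q=robot.sense()["joints"]; Z=R.from_euler('z',np.pi)
for fl in(0,1):
  for h1 in(60,90,110):
   for hh in(0,15):
    z=Z if fl else R.identity()
    A=[560,60,330];print(fl,h1,hh)
    down=R.from_euler('z',np.radians(h1+97))*orient(-97,0)*z
    sim(q,[([603,117,330],orient(-97,36)),([560,60,330],orient(-97,0)),(A,R.from_euler('z',np.radians((h1+97-180*fl)/2))*orient(-97,0)),([540,0,330],orient(h1,0)*z),([530,0,330],orient(h1,40)*z),([530,5,330],orient((h1+hh)/2,45)*z),([530,10,250],orient(hh,45)*z),(tcp_for((592,18),hh,45,44,20),orient(hh,45)*z),(tcp_for((670,12),hh,45,44,0),orient(hh,45)*z)])
E
```

```text
0 60 0
  err 0.0 dq 0.04 [ 0.33  0.65  0.93 -0.58  1.82  0.38]
  err 0.0 dq 0.05 [-0.03  0.36  1.25 -0.    1.53  0.09]
  err 0.0 dq 0.11 [-0.03  0.36  1.25  0.    1.53 -1.28]
  err 0.0 dq 0.12 [-0.14  0.32  1.31 -0.    1.51 -2.76]
  err 0.121 dq 0.06 [-0.47  0.21  1.59  0.6   1.35 -3.11]
0 60 15
  err 0.0 dq 0.04 [ 0.33  0.65  0.93 -0.58  1.82  0.38]
  err 0.0 dq 0.05 [-0.03  0.36  1.25 -0.    1.53  0.09]
  err 0.0 dq 0.11 [-0.03  0.36  1.25  0.    1.53 -1.28]
  err 0.0 dq 0.12 [-0.14  0.32  1.31 -0.    1.51 -2.76]
  err 0.121 dq 0.06 [-0.47  0.21  1.59  0.6   1.35 -3.11]
0 90 0
  err 0.0 dq 0.04 [ 0.33  0.65  0.93 -0.58  1.82  0.38]
  err 0.0 dq 0.05 [-0.03  0.36  1.25 -0.    1.53  0.09]
  err 0.0 dq 0.14 [-0.03  0.36  1.25  0.    1.53 -1.54]
  err 0.121 dq 0.15 [-0.09  0.32  1.31 -0.08  1.5  -3.11]
0 90 15
  err 0.0 dq 0.04 [ 0.33  0.65  0.93 -0.58  1.82  0.38]
  err 0.0 dq 0.05 [-0.03  0.36  1.25 -0.    1.53  0.09]
  err 0.0 dq 0.14 [-0.03  0.36  1.25  0.    1.53 -1.54]
  err 0.121 dq 0.15 [-0.09  0.32  1.31 -0.08  1.5  -3.11]
0 110 0
  err 0.0 dq 0.04 [ 0.33  0.65  0.93 -0.58  1.
[... 2455 characters left out ...]
0.    1.51 -0.49]
  err 0.0 dq 0.05 [-0.42  0.52  1.19  0.51  1.91 -0.72]
  err 0.0 dq 0.06 [-0.57  0.19  1.74  0.82  1.3  -0.23]
  err 0.027 dq 0.22 [-0.24  0.06  2.13  0.75  0.28  0.67]
1 110 15
  err 0.0 dq 0.04 [ 0.33  0.65  0.93 -0.58  1.82  0.38]
  err 0.0 dq 0.05 [-0.03  0.36  1.25 -0.    1.53  0.09]
  err 0.0 dq 0.02 [-0.03  0.36  1.25  0.    1.53 -0.14]
  err 0.0 dq 0.03 [-0.14  0.32  1.31 -0.    1.51 -0.49]
  err 0.0 dq 0.05 [-0.42  0.52  1.19  0.51  1.91 -0.72]
  err 0.0 dq 0.05 [-0.57  0.24  1.67  0.8   1.4  -0.3 ]
  err 0.0 dq 0.09 [-0.38  0.08  2.13  1.07  0.5   0.08]
  err 0.0 dq 0.16 [-0.39  0.67  2.33  2.39  0.68 -1.44]
  err 0.0 dq 0.02 [-0.31  0.71  2.07  2.25  0.51 -1.17]
```

Emit:
jog_arm(series=[[[0,0,0],[-20,0,-28],0.26],[[0,0,0],[-43,0,-59],0.26],[[0,0,0],[-66,0,-91],0.26],[[0,0,0],[-90,0,-123],0.26],[[0,0,0],[-113,0,-155],0.26]])

```text
time: 11.37
eef_pos: [602.5, 113.6, 257.7]
tool_rot: [0.205, 0.713, 0.63, -0.231]
contact_force: [-0.3, -0.0, 0.6]
grip_width: 34.2
```

Emit:
jog_arm(series=[[[0,0,0],[-20,0,-28],0.26],[[0,0,0],[-40,0,-56],0.26],[[0,0,0],[-40,0,-56],0.26]])

```text
time: 11.62
eef_pos: [604.1, 114.4, 332.7]
tool_rot: [0.208, 0.715, 0.629, -0.226]
contact_force: [0.3, 0.2, 1.0]
grip_width: 34.1
```

```bash
python3 - <<'E'
from h import *
s,p,r=pose(); print(s["time"],p,s["joints"].round(2)); print(step([560,60,330],orient(-97,0)))
E
```

```text
11.6167 [604.12266091 114.42097587 332.74793508] [ 0.33  0.64  0.93 -0.58  1.81  0.38]
([0.013, 0.624, -0.006], [-47.0, -37.1, 36.5])
```

Emit:
jog_arm(series=[[[0,0.12,0],[-9,-7,7],0.26],[[0,0.24,0],[-19,-15,15],0.26],[[0,0.36,0],[-28,-22,22],0.26],[[0.01,0.48,0],[-38,-30,29],0.26],[[0.01,0.6,0],[-47,-37,37],0.26]])

```text
time: 12.03
eef_pos: [558.4, 59.7, 323.1]
tool_rot: [0.005, 0.75, 0.661, -0.01]
contact_force: [0.8, -1.2, 0.6]
grip_width: 33.9
```

```bash
python3 - <<'E'
from h import *
Z=R.from_euler('z',np.pi); s,p,r=pose(); print(s["time"],p,s["joints"].round(2)); print(step([540,0,330],orient(60,0)*Z))
E
```

```text
12.0333 [558.40577619  59.69956574 323.10936424] [-0.02  0.37  1.26 -0.02  1.52  0.11]
([-0.001, 0.022, 0.397], [-61.7, -10.7, -5.5])
```

Emit:
jog_arm(series=[[[0,0,0.1],[-16,-3,-2],0.26],[[0,0.01,0.2],[-32,-6,-4],0.26],[[0,0.02,0.3],[-48,-8,-6],0.26],[[0,0.022,0.397],[-62,-11,-6],0.26],[[0,0.022,0.397],[-62,-11,-6],0.26]])

```text
time: 12.45
eef_pos: [539.3, -2.5, 330.0]
tool_rot: [0.001, 0.868, 0.497, -0.003]
contact_force: [0.0, 0.1, 0.4]
grip_width: 34.0
```

Emit:
jog_arm(series=[[[0,0.12,0],[0,0,0],0.26],[[0,0.24,0],[0,0,0],0.26],[[0,0.36,0],[0,0,0],0.26],[[0,0.48,0],[0,0,0],0.26],[[0,0.6,0],[0,0,0],0.26]])

```text
time: 12.87
eef_pos: [540.4, 0.5, 331.1]
tool_rot: [-0.147, 0.827, 0.479, 0.256]
contact_force: [-0.3, 0.2, -0.4]
grip_width: 33.6
```

```bash
python3 - <<'E'
from h import *
Z=R.from_euler('z',np.pi); s,p,r=pose(); print(s["time"],p,s["joints"].round(2)); print(step([525,5,330],orient(37,45)*Z)); print(step([525,10,260],orient(15,45)*Z))
E
```

```text
12.8667 [5.40430964e+02 4.84504902e-01 3.31073465e+02] [-0.48  0.23  1.58  0.62  1.35 -0.1 ]
([-0.256, 0.182, 0.312], [-3.7, -15.6, -1.3])
([-0.501, 0.175, 0.608], [-39.7, -18.3, 58.9])
```

Emit:
jog_arm(series=[[[-0.064,0.045,0.078],[-1,-4,0],0.26],[[-0.128,0.09,0.156],[-2,-8,0],0.26],[[-0.192,0.135,0.234],[-3,-12,0],0.26],[[-0.256,0.182,0.312],[-4,-16,-1],0.26],[[-0.256,0.182,0.312],[-4,-16,-1],0.26]])

```text
time: 13.28
eef_pos: [521.6, 6.7, 327.2]
tool_rot: [-0.122, 0.878, 0.292, 0.359]
contact_force: [-0.2, 0.3, 0.6]
grip_width: 33.9
```

```bash
python3 - <<'E'
from path import *
Z=R.from_euler('z',np.pi); s,p,r=pose(); print(s["time"],p,s["joints"].round(2))
print(step([520,12,260],orient(15,45)*Z)); T=tcp_for((592,18),15,45,34,30); T2=tcp_for((592,18),5,45,34,25); print(T,T2)
sim(s["joints"],[([520,12,260],orient(15,45)*Z),(T,orient(15,45)*Z),(T2,orient(5,45)*Z),(tcp_for((671,12),5,45,34,0),orient(5,45)*Z)])
E
```

```text
13.2833 [521.58089366   6.66381061 327.16653704] [-0.54  0.06  1.9   0.86  1.04 -0.01]
([-0.271, 0.008, 0.268], [-45.8, -4.9, 49.2])
[520.78432424  -1.08218281  20.89949494] [523.5336376   12.00996946  20.89949494]
  err 0.0 dq 0.05 [-0.38  0.04  2.13  1.02  0.52  0.13]
  err 0.0 dq 0.17 [-0.42  0.67  2.36  2.38  0.71 -1.47]
  err 0.0 dq 0.03 [-0.27  0.68  2.39  2.75  0.71 -1.53]
  err 0.0 dq 0.02 [-0.21  0.7   2.11  2.67  0.47 -1.36]
```

Emit:
jog_arm(series=[[[-0.07,0,0.07],[-11,-1,12],0.26],[[-0.14,0,0.14],[-23,-2,24],0.26],[[-0.2,0.005,0.2],[-34,-4,37],0.26],[[-0.271,0.008,0.268],[-46,-5,49],0.26],[[-0.271,0.008,0.268],[-46,-5,49],0.26]])

```text
time: 13.7
eef_pos: [521.1, 12.5, 258.9]
tool_rot: [-0.05, 0.916, 0.123, 0.378]
contact_force: [-1.1, 1.2, -1.4]
grip_width: 34.2
```

```bash
python3 - <<'E'
from path import *
Z=R.from_euler('z',np.pi); s,p,r=pose(); print(s["time"],p,s["joints"].round(2))
T=tcp_for((592,18),15,45,34,32); print(step(T,orient(15,45)*Z)) 
E
```

```text
13.7 [521.08252291  12.4765498  258.88891224] [-0.38  0.04  2.13  1.01  0.52  0.13]
([-0.003, 0.003, 0.005], [-171.9, 12.7, 164.7])
```

Emit:
jog_arm(series=[[[0,0,0],[-17,1,16],0.26],[[0,0,0],[-34,2,33],0.26],[[0,0,0],[-51,4,49],0.26],[[0,0,0],[-68,5,65],0.26],[[0,0,0],[-85,6,82],0.26]])

```text
time: 14.12
eef_pos: [525.7, 3.9, 149.0]
tool_rot: [-0.05, 0.914, 0.126, 0.384]
contact_force: [1.1, -0.0, 0.2]
grip_width: 33.9
```

Emit:
jog_arm(series=[[[0,0,0],[-15,1,14],0.26],[[0,0,0],[-30,2,28],0.26],[[0,0,0],[-45,3,42],0.26],[[0,0,0],[-60,4,57],0.26],[[0,0,0],[-60,4,57],0.26]])

```text
time: 14.53
eef_pos: [524.0, -0.8, 63.0]
tool_rot: [-0.051, 0.915, 0.124, 0.381]
contact_force: [-0.5, 0.4, -1.2]
grip_width: 34.2
```

```bash
python3 - <<'E'
from path import *
Z=R.from_euler('z',np.pi); s,p,r=pose(); print(s["time"],p,s["joints"].round(2),s["contact_force"])
T=tcp_for((592,18),5,45,34,25); print(T,step(T,orient(5,45)*Z)) 
E
```

```text
14.5333 [524.00616167  -0.84667587  63.00409937] [-0.42  0.54  2.35  2.24  0.61 -1.29] [-0.52000462  0.40733435 -1.2239783 ]
[523.5336376   12.00996946  20.89949494] ([-0.127, -0.004, 0.129], [-27.8, -12.6, 31.7])
```

Emit:
jog_arm(series=[[[-0.03,0,0.03],[-6,-3,7],0.26],[[-0.06,0,0.06],[-12,-6,14],0.26],[[-0.09,0,0.09],[-19,-9,22],0.26],[[-0.127,-0.004,0.129],[-26,-12,30],0.26],[[-0.127,-0.004,0.129],[-26,-12,30],0.26]])

```text
time: 14.95
eef_pos: [524.0, 13.1, 26.3]
tool_rot: [-0.016, 0.922, 0.04, 0.384]
contact_force: [-0.5, 0.7, 0.1]
grip_width: 33.9
```

```bash
python3 - <<'E'
from loc import *
Z=R.from_euler('z',np.pi); s,p,r=pose(); print(s["time"],p,s["joints"].round(2),s["contact_force"],np.degrees((r.inv()*orient(5,45)*Z).magnitude()))
t=robot.get_image("top"); v=robot.get_image("scene"); cv2.imwrite("pics/p6.png",np.hstack([crop(v,290,130,130,150,3),crop(t,220,150,130,150,3)]))
for m_,g_ in(((592,18),3),((605,16),0),((625,14),0),((640,13),0),((655,12),0),((668,12),0)): print(m_,step(tcp_for(m_,5,45,34,g_),orient(5,45)*Z))
E
```

```text
14.95 [523.98578649  13.10098314  26.25225398] [-0.27  0.66  2.39  2.75  0.7  -1.52] [-0.50606948  0.65462059  0.10636764] 0.2091706664011303
(592, 18) ([-0.001, -0.004, 0.002], [10.7, 0.7, 19.7])
(605, 16) ([-0.001, -0.004, 0.002], [21.8, 3.8, 30.9])
(625, 14) ([-0.001, -0.004, 0.002], [35.7, 7.6, 44.9])
(640, 13) ([-0.001, -0.004, 0.002], [46.1, 9.9, 55.4])
(655, 12) ([-0.001, -0.004, 0.002], [56.6, 12.2, 66.0])
(668, 12) ([-0.001, -0.004, 0.002], [65.7, 13.4, 75.2])
```

View pics/p6.png

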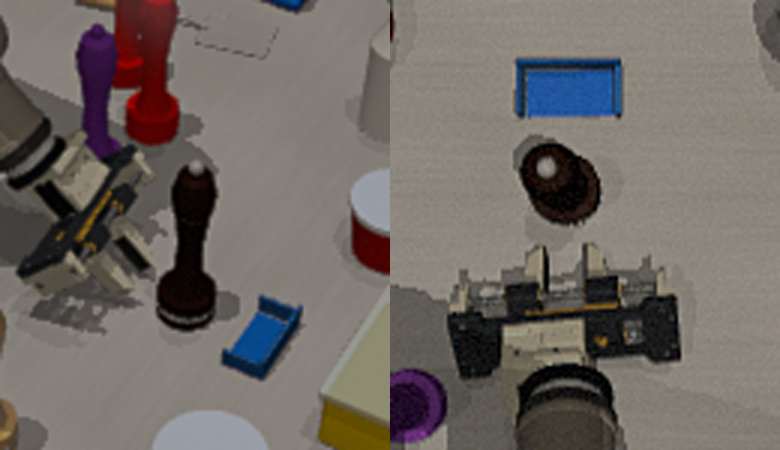

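The fingertips are behind the mill, at about (538,248) and (590,248) in the right half of the picture. They line up with the foot at about 566 and the dock centre at about 569. Now the push in.

Emit:
jog_arm(series=[[[0,0,0],[2,0,5],0.26],[[0,0,0],[5,0,10],0.26],[[0,0,0],[8,0,15],0.26],[[0,0,0],[11,1,20],0.26],[[0,0,0],[14,2,23],0.26]])

```text
time: 15.47
eef_pos: [549.3, 11.8, 19.6]
tool_rot: [-0.016, 0.923, 0.039, 0.382]
contact_force: [-1.8, -0.9, 0.8]
grip_width: 34.3
```

Emit:
jog_arm(series=[[[0,0,0],[3,1,3],0.26],[[0,0,0],[6,2,6],0.26],[[0,0,0],[9,3,9],0.26],[[0,0,0],[12,3,12],0.26],[[0,0,0],[15,4,15],0.26]])

```text
time: 15.88
eef_pos: [569.9, 10.1, 19.4]
tool_rot: [-0.016, 0.923, 0.039, 0.382]
contact_force: [-2.9, 0.7, 1.4]
grip_width: 34.1
```

```bash
python3 - <<'E'
from loc import *
Z=R.from_euler('z',np.pi); s,p,r=pose(); print(s["time"],p,s["contact_force"])
t=robot.get_image("top"); v=robot.get_image("scene")
m,st=mill(v,(335,180,60,100),hi=60); rows=[(i+180,int(np.flatnonzero(x).min()+335),int(np.flatnonzero(x).max()+335)) for i,x in enumerate(m) if x.any()]; print(rows[-20:])
m,st=mill(t,(262,180,48,50),hi=60); print("top",st)
for m_,g_ in(((625,14),0),((640,13),0),((655,12),0),((668,12),0)): print(m_,step(tcp_for(m_,5,45,34,g_),orient(5,45)*Z))
E
```

```text
15.8833 [569.88803263  10.07166697  19.38245476] [-2.88169468  0.65941287  1.44893301]
[(223, 344, 363), (224, 345, 364), (225, 346, 365), (226, 347, 366), (227, 348, 367), (228, 348, 367), (229, 348, 367), (230, 348, 367), (231, 348, 367), (232, 348, 367), (233, 349, 367), (234, 349, 366), (235, 348, 366), (236, 347, 367), (237, 348, 366), (238, 349, 366), (239, 350, 366), (240, 351, 365), (241, 352, 364), (242, 354, 361)]
top [264 189  35  41 600]
(625, 14) ([0.003, -0.0, -0.001], [8.5, 0.6, 6.8])
(640, 13) ([0.003, -0.0, -0.001], [19.0, 2.9, 17.3])
(655, 12) ([0.003, -0.0, -0.001], [29.5, 5.1, 27.8])
(668, 12) ([0.003, -0.0, -0.001], [38.6, 6.2, 37.0])
```

Emit:
jog_arm(series=[[[0,0,0],[4,1,3],0.26],[[0,0,0],[8,2,7],0.26],[[0,0,0],[12,2,10],0.26],[[0,0,0],[15,3,13],0.26],[[0,0,0],[18,3,16],0.26]])

```text
time: 16.4
eef_pos: [594.4, 8.8, 20.8]
tool_rot: [-0.016, 0.923, 0.039, 0.382]
contact_force: [-1.8, -0.5, -1.4]
grip_width: 33.8
```

Emit:
jog_arm(series=[[[0,0,0],[3,1,3],0.26],[[0,0,0],[6,1,6],0.26],[[0,0,0],[8,1,8],0.26],[[0,0,0],[8,1,8],0.26]])

```text
time: 16.73
eef_pos: [606.1, 8.9, 21.1]
tool_rot: [-0.016, 0.923, 0.039, 0.383]
contact_force: [-1.1, -0.2, 0.0]
grip_width: 34.0
```

```bash
python3 - <<'E'
from loc import *
Z=R.from_euler('z',np.pi); s,p,r=pose(); print(s["time"],p,s["contact_force"])
t=robot.get_image("top"); v=robot.get_image("scene"); cv2.imwrite("pics/p7.png",np.hstack([crop(v,330,190,80,90,5),crop(t,240,150,80,90,5)]))
for m_,g_ in(((655,12),0),((664,12),0),((670,12),0)): print(m_,step(tcp_for(m_,5,45,34,g_),orient(5,45)*Z))
E
```

```text
16.7333 [606.13166461   8.8711952   21.14171941] [-1.05906596 -0.17336022  0.02034225]
(655, 12) ([0.003, -0.001, -0.001], [3.7, 1.2, 4.2])
(664, 12) ([0.003, -0.001, -0.001], [10.0, 2.0, 10.5])
(670, 12) ([0.003, -0.001, -0.001], [14.2, 2.5, 14.8])
```

View pics/p7.png

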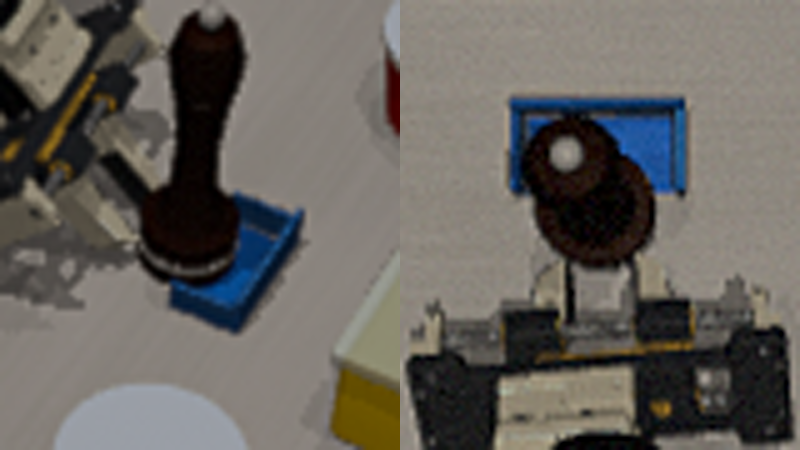

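The foot is entering the dock on centre, at about 596 against the dock's 598 in the top crop. I'll continue slowly until the back wall is felt.

Emit:
jog_arm(series=[[[0,0,0],[3,1,3],0.26],[[0,0,0],[5,1,5],0.26],[[0,0,0],[7,1,7],0.26],[[0,0,0],[9,2,9],0.26],[[0,0,0],[10,2,10],0.26]])

```text
time: 17.25
eef_pos: [620.0, 8.0, 20.9]
tool_rot: [-0.016, 0.923, 0.039, 0.382]
contact_force: [-2.4, -0.7, 0.8]
grip_width: 33.9
```

Emit:
jog_arm(series=[[[0,0,0],[1,0,1],0.26],[[0,0,0],[2,0,2],0.26],[[0,0,0],[2,0,2],0.26]])

```text
time: 17.5
eef_pos: [622.6, 8.3, 20.9]
tool_rot: [-0.016, 0.923, 0.039, 0.382]
contact_force: [-2.9, 0.3, 0.0]
grip_width: 34.0
```

```bash
python3 - <<'E'
from loc import *
Z=R.from_euler('z',np.pi); s,p,r=pose(); print(s["time"],p,s["contact_force"])
t=robot.get_image("top"); v=robot.get_image("scene"); cv2.imwrite("pics/p8.png",np.hstack([crop(v,340,190,80,90,5),crop(t,240,150,80,90,5)]))
for m_,g_ in(((664,12),0),((670,12),0)): print(m_,step(tcp_for(m_,5,45,34,g_),orient(5,45)*Z))
E
```

```text
17.5 [622.63181485   8.32955522  20.91190121] [-2.86438309  0.28857343  0.01226498]
(664, 12) ([0.003, 0.0, -0.002], [-1.5, -0.0, -1.5])
(670, 12) ([0.003, 0.0, -0.002], [2.7, 0.5, 2.8])
```

View pics/p8.png

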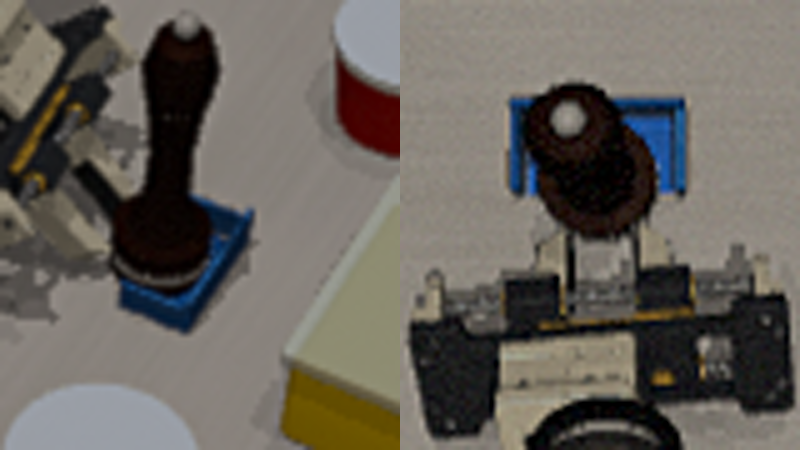

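Emit:
jog_arm(series=[[[0,0,0],[1,0,1],0.26],[[0,0,0],[2,0,2],0.26],[[0,0,0],[2,0,2],0.26]])

```text
time: 17.85
eef_pos: [625.4, 8.6, 20.9]
tool_rot: [-0.016, 0.923, 0.039, 0.382]
contact_force: [-2.1, -1.0, 0.8]
grip_width: 33.8
```

Emit:
jog_arm(series=[[[0,0,0],[1,0,1],0.26],[[0,0,0],[1,0,1],0.26]])

```text
time: 18.02
eef_pos: [626.8, 8.7, 20.9]
tool_rot: [-0.016, 0.923, 0.039, 0.382]
contact_force: [-1.5, -0.4, -0.3]
grip_width: 33.8
```

```bash
python3 - <<'E'
from loc import *
Z=R.from_euler('z',np.pi); s,p,r=pose(); print(s["time"],p,s["contact_force"],s["ft_torque"])
t=robot.get_image("top"); print("lower edge z0 for v=196.5",ray(t,[[280,196.5]],0))
for m_,g_ in(((670,12),0),((674,12),0)): print(m_,step(tcp_for(m_,5,45,34,g_),orient(5,45)*Z))
E
```

```text
18.0167 [626.80424561   8.72265289  20.90038762] [-1.47219805 -0.37412649 -0.33089168] [-0.01060534  0.61142698  0.00715819]
lower edge z0 for v=196.5 [[637.71173987  11.53236436   0.        ]]
(670, 12) ([0.002, 0.0, -0.001], [-0.2, 0.5, -0.3])
(674, 12) ([0.002, 0.0, -0.001], [2.6, 0.9, 2.6])
```

Emit:
jog_arm(series=[[[0,0,0],[1,0,1],0.26],[[0,0,0],[1,0,1],0.26]])

```text
time: 18.23
eef_pos: [628.2, 8.8, 20.9]
tool_rot: [-0.016, 0.923, 0.039, 0.382]
contact_force: [-3.0, -0.1, 0.2]
grip_width: 33.7
```

Emit:
jog_arm(series=[[[0,0,0],[0.7,0,0.7],0.26],[[0,0,0],[0.7,0,0.7],0.26]])

```text
time: 18.4
eef_pos: [628.8, 9.0, 20.7]
tool_rot: [-0.016, 0.923, 0.039, 0.382]
contact_force: [-4.6, -1.4, 2.8]
grip_width: 34.0
```

Emit:
jog_arm(series=[[[0,0,0],[0.7,0,0.7],0.26],[[0,0,0],[0.7,0,0.7],0.26]])

```text
time: 18.57
eef_pos: [629.2, 9.0, 20.5]
tool_rot: [-0.016, 0.923, 0.039, 0.381]
contact_force: [-9.3, -0.6, 4.1]
grip_width: 34.0
```

The force rises to 9 N, so the foot is against the back wall. I'll back straight off and look.

Emit:
jog_arm(series=[[[0,0,0],[-3,0,-3],0.26],[[0,0,0],[-9,0,-9],0.26],[[0,0,0],[-18,0,-18],0.26],[[0,0,0],[-28,0,-28],0.26],[[0,0,0],[-40,0,-40],0.26]])

```text
time: 18.98
eef_pos: [573.6, 4.1, 21.4]
tool_rot: [-0.016, 0.923, 0.039, 0.383]
contact_force: [-1.4, -0.3, 0.4]
grip_width: 33.8
```

Emit:
jog_arm(series=[[[0,0,0],[-5,0,-15],0.26],[[0,0,0],[-5,0,-35],0.26],[[0,0,0],[-5,0,-50],0.26],[[0,0,0],[-5,0,-50],0.26]])

```text
time: 19.32
eef_pos: [533.4, 1.0, 54.0]
tool_rot: [-0.016, 0.923, 0.039, 0.382]
contact_force: [0.3, 0.0, 0.1]
grip_width: 33.8
```

```bash
python3 - <<'E'
from loc import *
s,p,r=pose(); print(s["time"],p,s["contact_force"],s["joint_velocities"].round(3))
t=robot.get_image("top"); v=robot.get_image("scene"); cv2.imwrite("pics/p9.png",np.hstack([crop(v,340,170,80,90,5),crop(t,240,130,80,90,5)]))
m,st=mill(v,(345,170,50,100),hi=60); rows=[(i+170,int(np.flatnonzero(x).min()+345),int(np.flatnonzero(x).max()+345)) for i,x in enumerate(m) if x.any()]; print(rows[-16:])
E
```

```text
19.3167 [533.40347739   0.95884956  53.95118594] [0.28577002 0.02768365 0.11367175] [ 0.012  0.047 -0.065  0.038  0.009 -0.021]
[(234, 364, 387), (235, 364, 386), (236, 364, 385), (237, 364, 383), (238, 364, 384), (239, 364, 383), (240, 364, 383), (241, 364, 382), (242, 364, 381), (243, 364, 380), (244, 364, 379), (245, 365, 379), (246, 366, 376), (247, 368, 377), (248, 371, 377), (249, 373, 376)]
```

The picture limit is reached, so I'll do the last check numerically: foot edges and knob in the top view compared with the dock, and whether the mill is still.

```bash
python3 - <<'E'
from loc import *
t=robot.get_image("top"); v=robot.get_image("scene")
m,st=mill(t,(255,150,50,55),hi=60); rows=[(i+150,int(np.flatnonzero(x).min()+255),int(np.flatnonzero(x).max()+255)) for i,x in enumerate(m) if x.any()]; print(st,rows[-20:])
low=rows[-1][0]+.5; print("x from near edge",ray(t,[[280,low]],0)[0][0]+32, "y from right edge",ray(t,[[max(r[2] for r in rows[-16:])+.5,low-11]],0)[0][1]+32)
# knob: bright spot in both views
def knob(d,b):
    u,w,a,h=b; g=cv2.cvtColor(d["frame"],cv2.COLOR_BGR2GRAY)[w:w+h,u:u+a]; mm=(g>110).astype(np.uint8); k,l,s_,c=cv2.connectedComponentsWithStats(mm); return [(c[i]+[u,w],s_[i,4]) for i in range(1,k) if 8<s_[i,4]<120]
for c in((672,12),): print("expected knob",proj(t,[[*c,208]]),proj(v,[[*c,208],[*c,0]]))
p=proj(t,[[672,12,208]])[0].astype(int); print("top knob",knob(t,(p[0]-8,p[1]-8,16,16)))
p=proj(v,[[672,12,208]])[0].astype(int); print("scene knob",knob(v,(p[0]-8,p[1]-8,16,16)))
E
```

```text
[263 164  32  32 611] [(176, 264, 288), (177, 264, 289), (178, 264, 289), (179, 264, 290), (180, 264, 289), (181, 264, 290), (182, 264, 290), (183, 264, 290), (184, 264, 290), (185, 264, 290), (186, 264, 290), (187, 264, 290), (188, 263, 289), (189, 269, 289), (190, 270, 289), (191, 270, 288), (192, 272, 286), (193, 273, 286), (194, 275, 283), (195, 277, 282)]
x from near edge 672.4578919256855 y from right edge 15.041245531324975
expected knob [[273.28252785 170.25160431]] [[378.90024463 195.60573791]
 [373.1042366  243.47177694]]
top knob [(array([271.42, 163.32]), np.int32(50)), (array([272.82608696, 170.69565217]), np.int32(23))]
scene knob []
```

```bash
python3 -c "
from plant import robot
print(robot.close_job())"
```

```text
the job is handed in; nothing more can be done
None
```

I pushed the dark mill into the dock on its foot, in two strokes with the two tilted fingertips, and handed the job in at about 19.4 s. The first stroke took it from about (523, 262) mm to in front of the dock. The second went straight in until the force rose to 9 N at the back wall. I then backed off and left the arm standing clear.

**Last checks:**
- **Position:** the camera put the mill at x ≈ 672, y ≈ 12–15 mm. I measured the dock origin at about (670, 12) mm.
- **Upright:** the knob was within 1 px of where an upright mill's would be in the top view. The same check in the scene view found nothing.
- **Forces:** the wrist force never read above about 10 N, and read about 0 after backing off.

**Checks that failed or disagreed:**
- **Camera estimates:** the two views differed by up to 6 mm in y along the way.
- **Final picture:** it was refused because I had reached the 12-picture limit, so the last check was by numbers only.
- **Other things:** none was seen to move in the pictures I viewed, but I did not re-measure them at the end.

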